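# Crank up the roller support and bolt it

### The arm

A 7-joint arm with a two-finger parallel gripper is mounted at the origin on the work surface. World frame = base frame: x ahead of the robot, y to its left, z up, the work surface at z = 0. Lengths are in m, angles in degrees, forces in N, time in s.
With the tool pointing down it reaches from about 0.425 to 0.925 m from the base axis. Payload 6.8 kg.
Tool frame: the origin (TCP) lies at the very end of the fingers, on their centre line; the grasp point (between the pads) lies 19 mm behind it; z points along the fingers, y is the line along which they close (so a half turn about z gives the same grasp; the last joint's range is limited). The gripper opens to 85 mm and grips with 20 to 120 N. Pads are 22 mm wide; open, the fingers measure 114 mm over their backs; the gripper's body (76 mm by 85 mm) begins 54 mm behind the grasp point. The pads swing forward as they close: fully open they stand 13 mm farther back than shut.
Start: joints at [59.926, 27.33, 1.283, 89.118, -0.659, 63.558, -4.761], TCP at [0.273, -0.617, 0.202] pointing down, gripper open.
Joint ranges: [-169.35, 169.35], [-19.33, 120.38], [-80.79, 83.38], [13.8, 139.57], [-78.32, 258.32], [9.67, 109.79], [-169.56, 169.56]. Speed limits (degrees/s): [136.94, 136.94, 180, 180, 180, 180, 180].

### API

Orientations are given as [roll, pitch, yaw] about the fixed x, y, z axes, in that order (R = Rz(yaw) Ry(pitch) Rx(roll)).
In Python, from cell import * gives the robot as it stands.
- The arm moves only by the shell command python3 -m inch 'ROWS' [FORCE]. ROWS is JSON, a list of rows, each a list of 5 numbers: the finger opening in mm, from 0 to 85.4, then the shift along the world's x, y, z in units of 25 mm (1.0 is 25 mm), then the turn about the world's z in units of 5 degrees (1.0 is 5 degrees). In form: [[fingers, x, y, z, turn], ...]. A call has 1 to 10 rows; each row shifts and turns the commanded pose from where the row before left it; what a row does not reach is not made up. A row lasts 1/10 s, in which the tool goes at most 50 mm and 8.59 degrees, less where a joint would pass 70% of its speed; a pose out of reach is approached as far as the arm can. A call is refused whole if a number of a shift passes 1 or a number of a turn 1, either way. A call with a gripper value outside its range is refused whole. The fingers move at their own pace and stop on an object; FORCE is the grip in N (left out, the last holds). Time passes only in rows, so rows that do not move let the fingers close. It gives the time, the measured TCP pose, the force, the opening and the grip force at its end, in the units of the state.
- observe(): the state, without advancing time (a new reading comes with each control period).
- grab_frame(name): name is "scene" or "top" or "wrist"; returns the picture (400x640x3 uint8, red, green, blue); there is no depth.
- camera_info(name): a dict with "fx", "fy", "cx", "cy" (pixels), "eye" and "attitude" of the camera in the world; the wrist camera has in their place "T_tool_cam" (4x4, takes a point from camera to tool coordinates, whose origin is the TCP and whose axes are the flange's). Camera axes: x right, y down, z forward; pixel columns grow to the right and rows downward; lengths in m; the calibration is good to about 2 mm. The wrist camera is an equidistant fisheye: a pixel r from the principal point sees the ray r / f radians off the axis. A picture is of the moment at which its call begins: read the wrist's pose just before it. camera_info takes no time and is no camera call.
- close_job(): hands the job in; it is judged then, once.
The state is a dict: "time": time; "q": joint angles; "qd": joint speeds; "effort": joint torques, N m; "tcp_pos": TCP position; "orientation": TCP orientation; "ft_force": force on the tool from outside, world axes, zero at the start; "moment": the same for the moment, N m; "grip_width": finger opening in m; "finger_force": force on a finger pad.
Only numpy, scipy, OpenCV 4.12 (cv2) and the standard library are available. Lean on these libraries where they do the work, as an engineer would, in place of code of your own. Each camera call takes 0.05 s, during which the arm holds its last target. There are 200 camera calls.

### The job

Set the bench roller support to its working height for the next long board: wind the crank on the sloping gearbox clockwise until the hole in the steel strip hanging from the roller carriage is level with the barrel bolt beside it, then slide the bolt fully through the hole and let go. Raise the roller only with the crank, never by pulling on the carriage, do not force the bolt against the strip, and leave the things on the bench alone.

Things in the scene. Friction and masses are not known exactly. Their poses are not given: they have to be found in the camera images.
- stand: Grey roller support fixed to the bench. Origin on the bench; its -x side is the gearbox (90 mm wide; it faces the robot's left, world +y), its +y side the barrel bolt (away from the robot), z up. Base plate 260 x 325 x 12 mm. The gearbox face slopes 35 degrees, facing up and -x. Roller 40 mm thick, 148 mm long along y, at x = +30 mm, its top 140 mm up at crank 0.
- crank_hub (a point): On the crank's axis, 25 mm out from the sloping face (x -99, y 0, z 105 mm in the stand). Its axes turn with the crank: z out of the face along the crank's axis (35 degrees from vertical, leaning to the stand's -x), x along the arm from hub to handle (at crank 0 it points up the slope).
- crank_grip (a point): Grip point: middle of the crank's black flat paddle handle, 45 mm from the axis. It is fixed on the arm and does not spin: a grip turns with the crank. 26 mm wide along the arm (point x), 12 mm thick (point y), 46 mm long along the axis (point z); 24 mm above the arm's bar, 22 mm below the paddle's end. Axes as crank_hub.
- crank (a joint): Crank angle, rad; grows clockwise seen from above. One turn (6.283) raises the carriage 30 mm (4.775 mm per rad). It stays where left; about 5 N at the handle turns it. Free from -0.3 to 18; locking height comes at about 9.2 to 11.1.
- carriage: The lifting part: roller, cross bar and hanging strip. Its origin coincides with the stand's when the crank is at 0 and rises with it.
- keeper_hole (a point): Centre of the 18 x 18 mm hole in the hanging steel strip, on the strip's outer (+y) face; the strip is 32 mm wide and 8 mm thick and runs 72 mm up and 32 mm down from this point. Axes as the stand's. The bolt is level with it within 3 mm when it passes freely.
- bolt_base: Bracket of the barrel bolt, on its leg at the stand's side away from the robot; its height differs from time to time (its origin, on the bolt's axis, lies 97 to 106 mm above the bench). Axes as the stand's.
- bolt: Steel barrel bolt, 12 mm thick with a round nose, lying along y in its bracket. It slides up to 30 mm towards -y of the stand, from drawn back (0) to fully home; origin on its axis, coincides with bolt_base's when drawn back. About 2 N moves it.
- bolt_tip (a point): End of the bolt's nose, on its axis; drawn back it stands about 14 mm short of the strip's outer face, fully home 16 mm beyond it.
- bolt_knob (a point): Grip point on the upright round knob of the bolt, 15 mm thick; the knob's wide part reaches from 12 to 46 mm above the bolt's axis, this point is 30 mm above it. Axes as the stand's.
- paint_can: Paint can, 80 mm wide and 100 mm tall, origin under its centre. A bystander.
- offcut: Wooden offcut 120 x 70 x 38 mm, origin under its centre. A bystander.
- screw_jar: Glass jar with a steel lid, 60 mm wide and 75 mm tall, origin under its centre. A bystander.

How it is judged:
By the outcome, as a careful person would: the job done as asked, in the order asked, and still so for the second after the job is handed in, with the robot touching nothing.
It also fails if it takes over 72 s, if anything falls off the work surface, if the arm or the gripper's body presses on something with over 40 N, if the wrist force passes 120 N, or if a joint passes its speed limit or range.

## Working session

There is one attempt and no reset: what is moved stays moved. The work goes in short steps, Python scripts to look and compute and a shell command to move; the robot and the scene stay as the last step left them, time stands still between calls to the robot, and variables do not carry over. Pictures are saved under pics/ and viewed, at most 10 in all, crops included, and the job is handed in when it is done.

```bash
mkdir -p pics
python3 - <<'E'
from cell import *
import cv2
print(observe())
for n in("scene","top","wrist"):
    i=camera_info(n); print(n,i)
    cv2.imwrite(f"pics/{n}0.png",grab_frame(n)[:,:,::-1])
E
```

```text
{'time': 0.0, 'q': array([59.92551656, 27.37568828,  1.28073028, 89.17825448, -0.65842564,
       63.55719484, -4.76060336]), 'qd': array([-0.01374393,  0.01022142, -0.00600583, -0.02578329,  0.10403463,
       -0.06727084,  0.06466367]), 'effort': array([ 1.59920314e-04, -5.96447217e+01,  1.60777945e+00, -2.81193745e+01,
        1.24453800e-02,  9.30739014e-03,  1.97151786e-05]), 'tcp_pos': array([ 0.27297704, -0.6166385 ,  0.20062769]), 'orientation': array([-1.79896566e+02,  8.47802786e-03,  2.38822683e+01]), 'ft_force': array([-0.41344723, -0.35029147, -0.39936114]), 'moment': array([ 0.05778094, -0.02335323, -0.01958244]), 'finger_force': 0.0, 'grip_width': 0.08540460685644749}
scene {'fx': 388.39884042746564, 'fy': 388.39884042746564, 'cx': 319.07634630477406, 'cy': 197.58188808830536, 'eye': array([0.97510888, 0.22144444, 0.6933479 ]), 'attitude': array([-142.263598  ,   -1.05645753,  121.01852321])}
top {'fx': 408.5132332778049, 'fy': 408.5132332778049, 'cx': 312.7065709594822, 'cy': 203.16730185420258, 'eye': array([ 0.4247645 , -0.00512009,  1.01945711]), 'attitude': array([-170.80503372,   -0.58290165,  -90.74513048])}
wrist {'fx': 309.70691628693146, 'fy': 309.70691628693146, 'cx': 318.26926583744864, 'cy': 195.78042798793317, 'T_tool_cam': array([[-8.52033894e-04, -9.53268707e-01, -3.02122567e-01,
         7.72222074e-02],
       [ 9.99999635e-01, -8.30120388e-04, -2.00931013e-04,
         1.12691650e-04],
       [-5.92568555e-05, -3.02122628e-01,  9.53269067e-01,
        -1.72351671e-01],
       [ 0.00000000e+00,  0.00000000e+00,  0.00000000e+00,
         1.00000000e+00]])}
```

View pics/scene0.png

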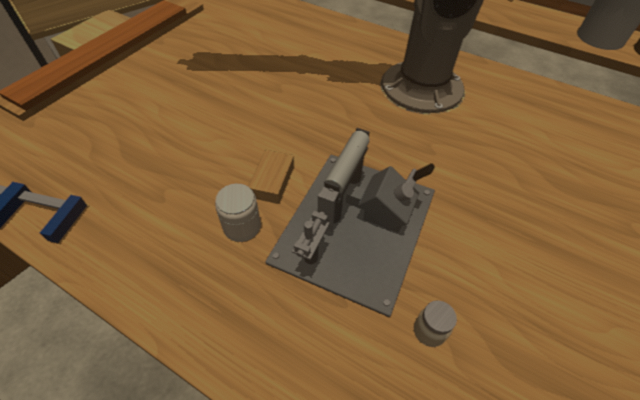

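View pics/top0.png

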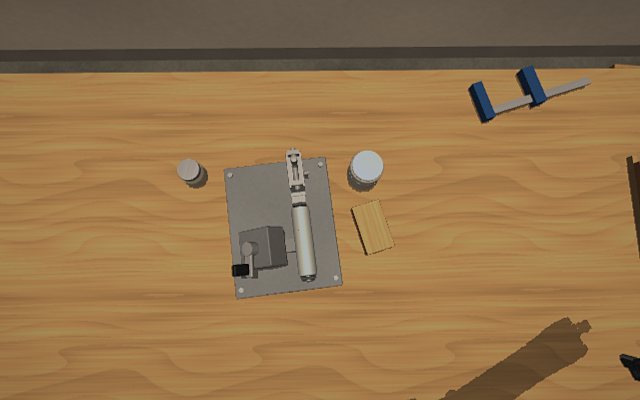

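The scene view shows the stand in the middle with its gearbox to the right, around (390,195), and the bolt near (310,235). In the top view the plate spans (225-340, 157-298), the paddle is at (241,270) and the bolt knob is near (294,155). I'll enlarge both.

Run:
```python
import cv2
a=cv2.imread("pics/top0.png")[145:305,215:355]; b=cv2.imread("pics/scene0.png")[120:320,260:450]
cv2.imwrite("pics/ct.png",cv2.resize(a,None,fx=3.75,fy=3.75,interpolation=cv2.INTER_CUBIC))
cv2.imwrite("pics/cs.png",cv2.resize(b,None,fx=3,fy=3,interpolation=cv2.INTER_CUBIC))
```

```text
(no output)
```

View pics/ct.png

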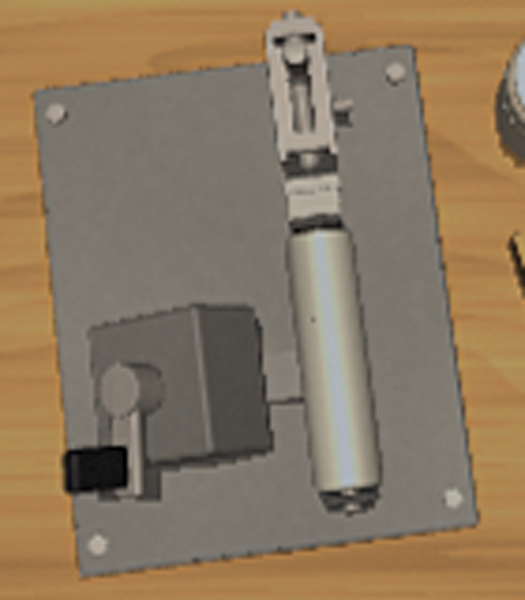

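View pics/cs.png

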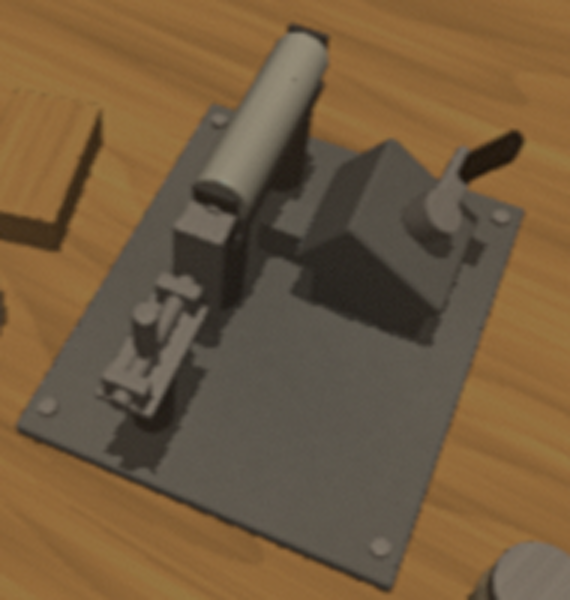

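The crops give sharp plate corners, the paddle pointing toward the robot (crank about a quarter turn past up-slope), the hub cap, the knob and the strip top. Next I triangulate these points.

```bash
cat > h.py <<'E'
import numpy as np, cv2
from cell import *
from scipy.spatial.transform import Rotation as R
def ray(n,u,v):
    i=camera_info(n); d=R.from_euler('xyz',i['attitude'],degrees=True).as_matrix()@np.array([(u-i['cx'])/i['fx'],(v-i['cy'])/i['fy'],1])
    return i['eye'],d/np.linalg.norm(d)
def plane(n,u,v,z):
    e,d=ray(n,u,v); return e+d*(z-e[2])/d[2]
def proj(n,p):
    i=camera_info(n); c=R.from_euler('xyz',i['attitude'],degrees=True).as_matrix().T@(np.asarray(p)-i['eye'])
    return np.array([i['fx']*c[0]/c[2]+i['cx'],i['fy']*c[1]/c[2]+i['cy']])
def tri(rs):
    A=sum(np.eye(3)-np.outer(d,d) for e,d in rs); b=sum((np.eye(3)-np.outer(d,d))@e for e,d in rs)
    p=np.linalg.solve(A,b); return p,[round(1e3*np.linalg.norm((np.eye(3)-np.outer(d,d))@(p-e)),1) for e,d in rs]
E
python3 - <<'E'
from h import *
np.set_printoptions(precision=4,suppress=True)
T=lambda u,v:(215+u/3.75-.4,145+v/3.75-.4)
S=lambda u,v:(260+u/3-.3,120+v/3-.3)
P={'farL':((35,92),(390,588)),'farR':((415,46),(19,427)),'nearR':((478,524),(214,105)),'nearL':((82,578),(523,212)),
'knob_top':((294,46),(144,310)),'hubcap':((121,388),(440,210)),'paddle_tip':((67,470),(518,140)),'roller_far_top':((320,232),(215,185)),'roller_near_top':((345,488),(308,38)),'striptop?':((313,190),(207,222))}
for k,(a,b) in P.items():
    p,e=tri([ray('top',*T(*a)),ray('scene',*S(*b))])
    print(k,p,e, plane('top',*T(*a),.012)[:2] if k[:3] in('far','nea') else '')
E
```

```text
farL [0.6784 0.2069 0.0076] [np.float64(0.3), np.float64(0.3)] [0.6774 0.2057]
farR [ 0.7072 -0.0495  0.0068] [np.float64(2.0), np.float64(2.0)] [ 0.7067 -0.051 ]
nearR [ 0.3871 -0.085   0.0098] [np.float64(1.3), np.float64(1.3)] [ 0.3878 -0.086 ]
nearL [0.3566 0.1703 0.0064] [np.float64(0.6), np.float64(0.6)] [0.3572 0.1687]
knob_top [0.6679 0.0261 0.1533] [np.float64(0.1), np.float64(0.1)] 
hubcap [0.4731 0.1313 0.1058] [np.float64(0.0), np.float64(0.0)] 
paddle_tip [0.4253 0.1562 0.1434] [np.float64(0.7), np.float64(0.7)] 
roller_far_top [0.5599 0.0112 0.143 ] [np.float64(0.8), np.float64(0.8)] 
roller_near_top [ 0.4134 -0.0007  0.1446] [np.float64(0.3), np.float64(0.3)] 
striptop? [0.5847 0.0174 0.1375] [np.float64(1.6), np.float64(1.6)]
```

The geometry fits: yaw is about -83.6°, the crank about +90°, the origin about (0.484, 0.034) and the bolt axis about 0.105 high. I'll push the paddle round from behind with closed fingers. First I need the waypoints.

```bash
cat >> h.py <<'E'
O=np.array([.4838,.0338,0]); t=np.radians(6.45)
X=np.array([np.sin(t),-np.cos(t),0]); Y=np.array([np.cos(t),np.sin(t),0]); Z=np.array([0,0,1.])
s,c=np.sin(np.radians(35)),np.cos(np.radians(35))
hub=O-.099*X+.105*Z; e1=c*X+s*Z; e2=-Y; ax=-s*X+c*Z
def W(phi,r=.050,dz=.012):
    p=np.radians(phi); return hub+.024*ax+r*(np.cos(p)*e1+np.sin(p)*e2)-dz*Z
def wayrows(frm,phis,r=.050,dz=.012):
    cur=np.array(frm,float)
    for f in phis:
        d=np.round((W(f,r,dz)-cur)/.025,2); cur=cur+d*.025; print(f,d,cur.round(4))
    return cur
E
python3 - <<'E'
from h import *
np.set_printoptions(suppress=True)
s=observe(); print(s['tcp_pos'],W(40),(W(40)-s['tcp_pos'])/.025)
wayrows(W(40),range(55,416,15))
E
```

```text
[ 0.27303693 -0.61679653  0.20085405] [0.44272096 0.1110649  0.1346289 ] [ 6.78736143 29.11445725 -2.64900594]
55 [-0.39  0.27 -0.22] [0.433  0.1178 0.1291]
70 [-0.28  0.35 -0.27] [0.426  0.1266 0.1224]
85 [-0.16  0.41 -0.29] [0.422  0.1368 0.1151]
100 [-0.02  0.42 -0.3 ] [0.4215 0.1473 0.1076]
115 [ 0.11  0.43 -0.28] [0.4242 0.1581 0.1006]
130 [ 0.24  0.39 -0.26] [0.4302 0.1678 0.0941]
145 [ 0.35  0.33 -0.2 ] [0.439  0.1761 0.0891]
160 [ 0.43  0.24 -0.14] [0.4497 0.1821 0.0856]
175 [ 0.5   0.15 -0.06] [0.4622 0.1858 0.0841]
190 [0.52 0.04 0.01] [0.4752 0.1868 0.0844]
205 [ 0.51 -0.07  0.09] [0.488  0.1851 0.0866]
220 [ 0.46 -0.18  0.16] [0.4995 0.1806 0.0906]
235 [ 0.39 -0.27  0.22] [0.5092 0.1738 0.0961]
250 [ 0.28 -0.35  0.27] [0.5162 0.1651 0.1029]
265 [ 0.16 -0.4   0.29] [0.5202 0.1551 0.1101]
280 [ 0.03 -0.43  0.3 ] [0.521  0.1443 0.1176]
295 [-0.11 -0.42  0.29] [0.5182 0.1338 0.1249]
310 [-0.24 -0.39  0.25] [0.5122 0.1241 0.1311]
325 [-0.35 -0.33  0.2 ] [0.5035 0.1158 0.1361]
340 [-0.44 -0.25  0.14] [0.4925 0.1096 0.1396]
355 [-0.5  -0.15  0.06] [0.48   0.1058 0.1411]
370 [-0.52 -0.04 -0.01] [0.467  0.1048 0.1409]
385 [-0.51  0.07 -0.09] [0.4542 0.1066 0.1386]
400 [-0.46  0.18 -0.16] [0.4427 0.1111 0.1346]
415 [-0.39  0.27 -0.22] [0.433  0.1178 0.1291]
```

```bash
python3 -m inch '[[0,0,0.5,0.8,0],[0,0,1,0.8,0],[0,0.2,1,0.4,0],[0,0.3,1,0,0],[0,0.3,1,0,0],[0,0.3,1,0,0],[0,0.3,1,0,0],[0,0.3,1,0,0],[0,0.3,1,0,0],[0,0.3,1,0,0]]'
python3 -m inch '[[0,0.3,1,0,0],[0,0.3,1,0,0],[0,0.3,1,0,0],[0,0.3,1,0,0],[0,0.3,1,0,0],[0,0.3,1,0,0],[0,0.3,1,0,0],[0,0.3,1,0,0],[0,0.3,1,0,0],[0,0.3,1,0,0]]'
python3 -m inch '[[0,0.3,1,0,0],[0,0.3,1,0,0],[0,0.3,1,0,0],[0,0.3,1,0,0],[0,0.3,1,0,0],[0,0.2,1,0,0],[0,0.1,1,0,0],[0,0,1,0,0],[0,0,0.8,0,0],[0,0,0,0,0]]'
```

```text
time: 1.15
tcp_pos: [0.3308, -0.3786, 0.2514]
orientation: [-180.0, 0.0, 23.9]
ft_force: [0.7, 0.5, 0.2]
grip_width: -0.0002
finger_force: 0.0
time: 2.15
tcp_pos: [0.4057, -0.1287, 0.2515]
orientation: [180.0, 0.0, 23.9]
ft_force: [0.6, -0.6, 0.2]
grip_width: 0.0001
finger_force: 0.0
time: 3.15
tcp_pos: [0.4504, 0.0932, 0.2517]
orientation: [-179.9, -0.0, 24.1]
ft_force: [-0.2, 0.6, 0.7]
grip_width: 0.0
finger_force: 0.0
```

Run:
```python
from h import *
s=observe(); print(s['tcp_pos'],s['orientation'],s['q'].round(),(W(40)-s['tcp_pos'])/.025)
im=np.hstack([cv2.resize(grab_frame("wrist"),(480,300)),cv2.resize(grab_frame("top")[145:305,185:355],(319,300))])
cv2.imwrite("pics/w1.png",im[:,:,::-1])
```

```text
[0.45037115 0.09322027 0.25165864] [-1.79942854e+02 -2.98577862e-02  2.41498764e+01] [ 12.   6. -33. 112.   4.  63. -89.] [-0.30600763  0.71378525 -4.68118964]
```

View pics/w1.png

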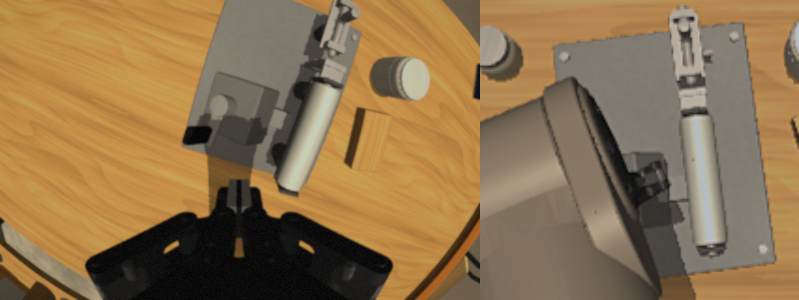

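The wrist view shows the closed fingers at (238,190) in the crop, short of the paddle at (197,135) and clear of the roller. Descending behind the paddle.

```bash
python3 -m inch '[[0,-0.3,0.7,0,0],[0,0,0,-0.9,0],[0,0,0,-0.9,0],[0,0,0,-0.9,0],[0,0,0,-0.9,0],[0,0,0,-0.6,0],[0,0,0,-0.48,0],[0,0,0,0,0]]'
python3 -m inch '[[0,-0.39,0.27,-0.22,0],[0,-0.28,0.35,-0.27,0],[0,-0.16,0.41,-0.29,0],[0,-0.02,0.42,-0.3,0],[0,0,0,0,0]]'
```

```text
time: 4.05
tcp_pos: [0.4423, 0.1064, 0.1332]
orientation: [-180.0, 0.2, 23.8]
ft_force: [-0.2, -0.1, -0.4]
grip_width: 0.0001
finger_force: 0.0
time: 4.55
tcp_pos: [0.4213, 0.145, 0.1077]
orientation: [180.0, 0.0, 24.0]
ft_force: [-0.5, 0.6, 0.3]
grip_width: -0.0001
finger_force: 0.0
```

Run:
```python
from h import *
s=observe(); print(s['q'].round())
im=np.hstack([cv2.resize(grab_frame("wrist")[100:300,180:420],(480,400)),cv2.resize(grab_frame("scene")[120:280,330:450],(300,400))])
cv2.imwrite("pics/w2.png",im[:,:,::-1])
```

```text
[   3.   16.  -34.  123.   13.   44. -105.]
```

View pics/w2.png

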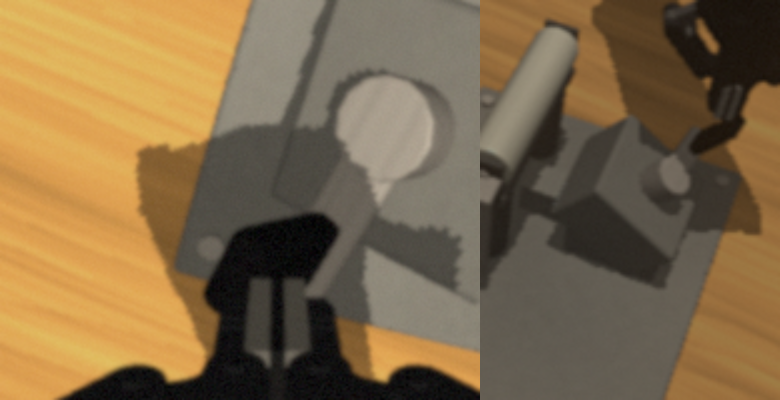

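The wrist crop shows the paddle at (270,260) with the fingertips right up against it, and the scene crop shows its tip near (740,120). I'll compare that with projections for different crank angles.

Run:
```python
from h import *
np.set_printoptions(precision=1,suppress=True)
def tip(a,h=.046,r=.045):
    p=np.radians(a); return hub+h*ax+r*(np.cos(p)*e1+np.sin(p)*e2)
f=lambda p:(proj('scene',p)-[330,120])*2.5+[480,0]
for a in range(80,141,10): print(a,f(tip(a)),'base',f(tip(a,0)))
s=observe()['tcp_pos']; print('tcp',f(s),'60up',f(s+[0,0,.06]))
```

```text
80 [724.5 108.7] base [681.3 130.2]
90 [731.4 114.7] base [688.  135.8]
100 [737.9 121.9] base [694.3 142.6]
110 [743.7 130. ] base [699.9 150.3]
120 [748.7 138.8] base [704.6 158.8]
130 [752.7 148.2] base [708.4 167.7]
140 [755.7 157.7] base [711.2 176.9]
tcp [711.6 137.1] 60up [729.8  84.8]
```

```bash
cat >> h.py <<'E'
def projw(p,st):
    i=camera_info('wrist'); Rt=R.from_euler('xyz',st['orientation'],degrees=True).as_matrix()
    q=Rt.T@(np.asarray(p)-st['tcp_pos']); T=i['T_tool_cam']; c=T[:3,:3].T@(q-T[:3,3])
    r=np.hypot(c[0],c[1]); th=np.arctan2(r,c[2]); return np.array([i['fx']*th*c[0]/r+i['cx'],i['fy']*th*c[1]/r+i['cy']])
def tip(a,h=.046,r=.045,w=0):
    p=np.radians(a); return hub+h*ax+r*(np.cos(p)*e1+np.sin(p)*e2)+w*(-np.sin(p)*e1+np.cos(p)*e2)
E
python3 - <<'E'
from h import *
np.set_printoptions(precision=0,suppress=True)
s=observe(); f=lambda p:(projw(p,s)-[180,100])*2
print('tcp',f(s['tcp_pos']),'hub',f(hub),'hub+10',f(hub+.01*ax))
for a in (90,100,110,120,130): print(a,'tip out',f(tip(a,.046,.058)),'tip in',f(tip(a,.046,.032)),'base out',f(tip(a,0,.058)),'base in',f(tip(a,0,.032)))
E
```

```text
tcp [276. 262.] hub [385. 127.] hub+10 [371. 127.]
90 tip out [234. 338.] tip in [263. 250.] base out [321. 298.] base in [349. 225.]
100 tip out [206. 316.] tip in [246. 238.] base out [297. 281.] base in [334. 216.]
110 tip out [182. 289.] tip in [232. 223.] base out [276. 260.] base in [322. 205.]
120 tip out [163. 260.] tip in [219. 206.] base out [258. 237.] base in [311. 191.]
130 tip out [147. 228.] tip in [209. 187.] base out [244. 211.] base in [302. 176.]
```

```bash
python3 -m inch '[[0,0.11,0.43,-0.28,0]]'; python3 -m inch '[[0,0.24,0.39,-0.26,0]]';python3 -m inch '[[0,0.35,0.33,-0.2,0]]'
```

```text
time: 4.75
tcp_pos: [0.4243, 0.1526, 0.1014]
orientation: [179.9, 0.1, 23.7]
ft_force: [-4.8, -3.4, 7.3]
grip_width: -0.0002
finger_force: 4.0
time: 4.85
tcp_pos: [0.4291, 0.1631, 0.0943]
orientation: [179.9, 0.2, 23.8]
ft_force: [-5.6, -2.6, 6.4]
grip_width: 0.0
finger_force: 4.0
time: 4.95
tcp_pos: [0.4372, 0.1717, 0.0889]
orientation: [179.9, 0.3, 23.9]
ft_force: [-5.5, -2.7, 5.6]
grip_width: -0.0001
finger_force: 4.1
```

Contact force opposes the motion at 6–9 N, so the crank is turning. Continuing.

```bash
python3 -m inch '[[0,0.43,0.24,-0.14,0],[0,0.5,0.15,-0.06,0],[0,0.52,0.04,0.01,0]]'; python3 -m inch '[[0,0.51,-0.07,0.09,0],[0,0.46,-0.18,0.16,0]]'
python3 - <<'E'
from h import *
np.set_printoptions(precision=0,suppress=True)
s=observe(); print(s['q'])
im=np.hstack([cv2.resize(grab_frame("wrist")[100:300,180:420],(480,400)),cv2.resize(grab_frame("scene")[120:280,330:450],(300,400))])
cv2.imwrite("pics/w3.png",im[:,:,::-1])
f=lambda p:(projw(p,s)-[180,100])*2
g=lambda p:(proj('scene',p)-[330,120])*2.5+[480,0]
print('tcp',f(s['tcp_pos']),g(s['tcp_pos']))
for a in range(200,281,10): print(a,'tip out',f(tip(a,.046,.058)),'base out',f(tip(a,0,.058)),'scene',g(tip(a)),g(tip(a,0)))
E
```

```text
time: 5.25
tcp_pos: [0.4712, 0.1791, 0.0836]
orientation: [179.8, 0.7, 23.8]
ft_force: [-21.1, -15.4, 25.0]
grip_width: -0.0001
finger_force: 15.8
time: 5.45
tcp_pos: [0.4841, 0.1715, 0.089]
orientation: [179.9, 1.9, 23.9]
ft_force: [-59.7, -10.5, 45.2]
grip_width: 0.0002
finger_force: 35.3
[  -1.   25.  -31.  114.   17.   48. -108.]
tcp [276. 262.] [709. 218.]
200 tip out [161. 252.] base out [260. 225.] scene [748. 206.] [703. 223.]
210 tip out [181. 229.] base out [279. 206.] scene [743. 210.] [697. 227.]
220 tip out [206. 210.] base out [301. 190.] scene [737. 212.] [691. 229.]
230 tip out [235. 197.] base out [328. 178.] scene [730. 213.] [684. 230.]
240 tip out [270. 189.] base out [358. 172.] scene [723. 212.] [677. 229.]
250 tip out [308. 189.] base out [390. 171.] scene [715. 209.] [670. 227.]
260 tip out [350. 197.] base out [423. 177.] scene [707. 205.] [662. 223.]
270 tip out [392. 215.] base out [456. 190.] scene [700. 198.] [655. 217.]
280 tip out [433. 240.] base out [488. 209.] scene [693. 191.] [648. 210.]
```

View pics/w3.png

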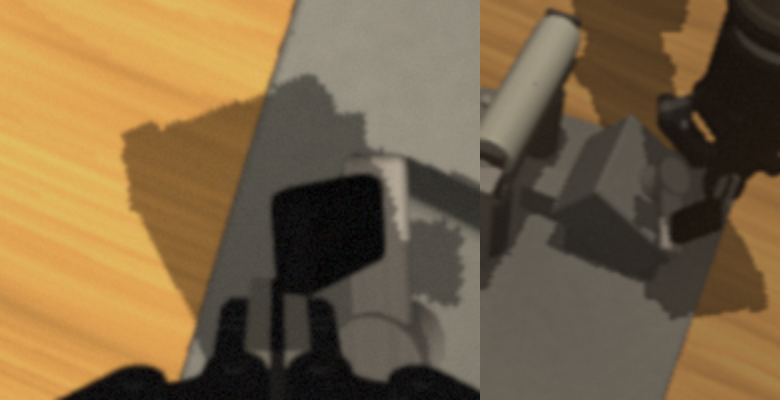

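The wrist crop shows the paddle at corners (275,205), (380,175), (385,265) and (285,295), which puts the crank at about 240°. The fingers have slipped to the paddle's inner edge near its tip and are pushing radially, hence the rising force. I'll back off, go up, and use a higher circle that runs through the paddle's outer end.

```bash
python3 -m inch '[[0,-0.8,0.2,-0.1,0],[0,-0.6,0.4,0,0]]'; python3 -m inch '[[0,0,0.3,0.5,0],[0,0,0.3,0.8,0],[0,0,0,0.4,0],[0,0,0,0,0]]'
python3 - <<'E'
from h import *
np.set_printoptions(precision=4,suppress=True)
s=observe();print(s['q'].round(),s['orientation'])
def V(phi,r=.052,h=.040,dz=.014): 
    p=np.radians(phi); return hub+h*ax+r*(np.cos(p)*e1+np.sin(p)*e2)-dz*Z
cur=s['tcp_pos'].copy()
for f in [180,190,200]+list(range(215,216+540,15)):
    d=np.round((V(f)-cur)/.025,2); cur=cur+d*.025; print(f,d,cur)
E
```

```text
time: 5.75
tcp_pos: [0.4639, 0.1907, 0.0883]
orientation: [179.9, 0.0, 23.8]
ft_force: [0.6, 0.9, -0.4]
grip_width: -0.0002
finger_force: 0.0
time: 6.15
tcp_pos: [0.4672, 0.2079, 0.1329]
orientation: [180.0, -0.3, 23.8]
ft_force: [0.2, 0.2, -0.7]
grip_width: 0.0002
finger_force: 0.0
[  -3.   20.  -34.  114.   14.   50. -110.] [179.9892  -0.2619  23.8426]
180 [-0.08 -0.42 -1.56] [0.4652 0.1974 0.0939]
190 [0.37 0.01 0.02] [0.4744 0.1976 0.0944]
200 [ 0.35 -0.03  0.05] [0.4832 0.1969 0.0956]
215 [ 0.5  -0.15  0.15] [0.4957 0.1931 0.0994]
230 [ 0.44 -0.26  0.21] [0.5067 0.1866 0.1046]
245 [ 0.33 -0.34  0.26] [0.5149 0.1781 0.1111]
260 [ 0.21 -0.4   0.3 ] [0.5202 0.1681 0.1186]
275 [ 0.07 -0.44  0.31] [0.5219 0.1571 0.1264]
290 [-0.07 -0.45  0.3 ] [0.5202 0.1459 0.1339]
305 [-0.2  -0.42  0.28] [0.5152 0.1354 0.1409]
320 [-0.33 -0.36  0.23] [0.5069 0.1264 0.1466]
335 [-0.43 -0.29  0.17] [0.4962 0.1191 0.1509]
350 [-0.5  -0.19  0.09] [0.4837 0.1144 0.1531]
365 [-0.53 -0.08  0.01] [0.4704 0.1124 0.1534]
380 [-0.54  0.03 -0.06] [0.4569 0.1131 0.1519]
395 [-0.5   0.15 -0.15] [0.4444 0.1169 0.
[... 433 characters left out ...]
[ 0.54  0.08 -0.01] [0.4699 0.1976 0.0941]
560 [ 0.53 -0.03  0.06] [0.4832 0.1969 0.0956]
575 [ 0.5  -0.15  0.15] [0.4957 0.1931 0.0994]
590 [ 0.44 -0.26  0.21] [0.5067 0.1866 0.1046]
605 [ 0.33 -0.34  0.26] [0.5149 0.1781 0.1111]
620 [ 0.21 -0.4   0.3 ] [0.5202 0.1681 0.1186]
635 [ 0.07 -0.44  0.31] [0.5219 0.1571 0.1264]
650 [-0.07 -0.45  0.3 ] [0.5202 0.1459 0.1339]
665 [-0.2  -0.42  0.28] [0.5152 0.1354 0.1409]
680 [-0.33 -0.36  0.23] [0.5069 0.1264 0.1466]
695 [-0.43 -0.29  0.17] [0.4962 0.1191 0.1509]
710 [-0.5  -0.19  0.09] [0.4837 0.1144 0.1531]
725 [-0.53 -0.08  0.01] [0.4704 0.1124 0.1534]
740 [-0.54  0.03 -0.06] [0.4569 0.1131 0.1519]
755 [-0.5   0.15 -0.15] [0.4444 0.1169 0.1481]
```

```bash
python3 -m inch '[[0,0,-0.4,-0.56,0],[0,0,0,-0.5,0],[0,0,0,-0.5,0],[0,0.29,0,0.02,0],[0,0.35,-0.03,0.05,0],[0,0.5,-0.15,0.15,0]]'; python3 -m inch '[[0,0.44,-0.26,0.21,0]]'; python3 -m inch '[[0,0.33,-0.34,0.26,0]]'
```

```text
time: 6.75
tcp_pos: [0.4944, 0.1935, 0.0974]
orientation: [-180.0, -0.0, 24.0]
ft_force: [0.2, -0.5, 0.0]
grip_width: 0.0002
finger_force: 0.0
time: 6.85
tcp_pos: [0.5063, 0.1866, 0.1031]
orientation: [-180.0, -0.1, 23.9]
ft_force: [0.2, -1.2, 0.5]
grip_width: -0.0001
finger_force: 0.0
time: 6.95
tcp_pos: [0.5146, 0.1774, 0.1098]
orientation: [-180.0, -0.1, 23.9]
ft_force: [0.4, 0.3, -1.0]
grip_width: 0.0003
finger_force: 0.0
```

```bash
python3 -m inch '[[0,0.21,-0.4,0.3,0]]'; python3 -m inch '[[0,0.07,-0.44,0.31,0]]'
python3 - <<'E'
from h import *
np.set_printoptions(precision=0,suppress=True)
s=observe(); print(s['q'])
im=np.hstack([cv2.resize(grab_frame("wrist")[100:300,180:420],(480,400)),cv2.resize(grab_frame("scene")[120:280,330:450],(300,400))])
cv2.imwrite("pics/w4.png",im[:,:,::-1])
f=lambda p:(projw(p,s)-[180,100])*2
g=lambda p:(proj('scene',p)-[330,120])*2.5+[480,0]
print('tcp',f(s['tcp_pos']),g(s['tcp_pos']))
for a in range(220,321,20): print(a,'tip out',f(tip(a,.046,.058)),'base out',f(tip(a,0,.058)),'scene',g(tip(a)),g(tip(a,0)))
E
```

```text
time: 7.05
tcp_pos: [0.5193, 0.1669, 0.1172]
orientation: [180.0, -0.0, 23.8]
ft_force: [0.5, -0.4, -0.3]
grip_width: -0.0001
finger_force: 0.0
time: 7.15
tcp_pos: [0.5206, 0.1556, 0.125]
orientation: [180.0, -0.0, 23.8]
ft_force: [-0.3, 0.8, -0.4]
grip_width: 0.0001
finger_force: 0.0
[   2.   23.  -32.  110.   15.   51. -103.]
tcp [276. 262.] [681. 214.]
220 tip out [131. 248.] base out [219. 230.] scene [737. 212.] [691. 229.]
240 tip out [174. 234.] base out [261. 216.] scene [723. 212.] [677. 229.]
260 tip out [227. 242.] base out [309. 222.] scene [707. 205.] [662. 223.]
280 tip out [283. 276.] base out [359. 248.] scene [693. 191.] [648. 210.]
300 tip out [333. 332.] base out [400. 292.] scene [681. 173.] [637. 192.]
320 tip out [365. 402.] base out [426. 348.] scene [674. 152.] [630. 173.]
```

View pics/w4.png

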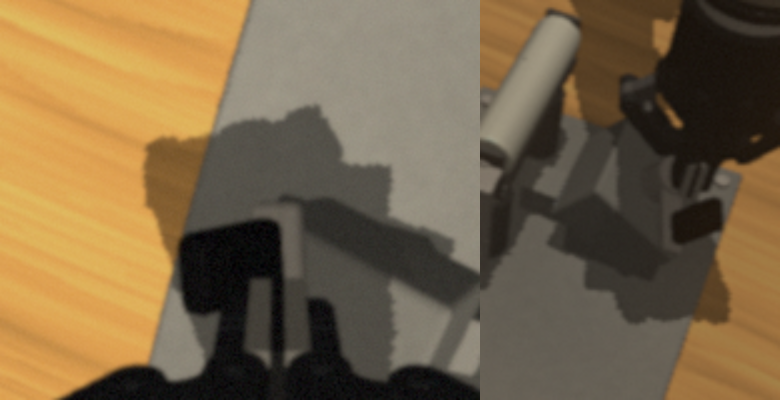

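```bash
cat >> h.py <<'E'
def overlap(tcp,a,yaw=23.9,fx=.011,fy=.010,L=.07):
    "count of paddle sample points (crank a deg) inside a vertical finger box standing on tcp"
    g=np.stack(np.meshgrid(np.linspace(.032,.058,9),np.linspace(-.006,.006,5),np.linspace(.002,.046,15)),-1).reshape(-1,3)
    p=np.radians(a); r=np.cos(p)*e1+np.sin(p)*e2; tt=-np.sin(p)*e1+np.cos(p)*e2
    q=hub+g[:,:1]*r+g[:,1:2]*tt+g[:,2:]*ax-np.asarray(tcp)
    y=np.radians(yaw); u=q[:,0]*np.cos(y)+q[:,1]*np.sin(y); v=-q[:,0]*np.sin(y)+q[:,1]*np.cos(y)
    return int(((abs(u)<fx)&(abs(v)<fy)&(q[:,2]>0)&(q[:,2]<L)).sum())
def blocked(tcp,**k): return [a for a in range(0,360,5) if overlap(tcp,a,**k)]
E
python3 - <<'E'
from h import *
for p in [(.4423,.1064,.1332),(.4213,.145,.1077),(.4243,.1526,.1014),(.4291,.1631,.0943),(.4372,.1717,.0889),(.4712,.1791,.0836),(.4841,.1715,.089),(.4639,.1907,.0883),(.4672,.2079,.1329),(.4659,.198,.094),(.4944,.1935,.0974),(.5063,.1866,.1031),(.5146,.1774,.1098),(.5193,.1669,.1172),(.5206,.1556,.125)]:
    b=blocked(p); print(p,b[:1],b[-1:])
E
```

```text
(0.4423, 0.1064, 0.1332) [15] [60]
(0.4213, 0.145, 0.1077) [60] [125]
(0.4243, 0.1526, 0.1014) [70] [135]
(0.4291, 0.1631, 0.0943) [80] [150]
(0.4372, 0.1717, 0.0889) [90] [160]
(0.4712, 0.1791, 0.0836) [155] [220]
(0.4841, 0.1715, 0.089) [175] [250]
(0.4639, 0.1907, 0.0883) [150] [205]
(0.4672, 0.2079, 0.1329) [] []
(0.4659, 0.198, 0.094) [160] [205]
(0.4944, 0.1935, 0.0974) [190] [235]
(0.5063, 0.1866, 0.1031) [205] [255]
(0.5146, 0.1774, 0.1098) [220] [275]
(0.5193, 0.1669, 0.1172) [235] [290]
(0.5206, 0.1556, 0.125) [250] [305]
```

Run:
```python
from h import *
s=observe()
Rt=R.from_euler('xyz',s['orientation'],degrees=True).as_matrix()
for x in(-.011,0,.011):
  for z in (0,-.005,-.01,-.015,-.02): print(x,z,projw(s['tcp_pos']+Rt@[x,0,z],s).round(1))
im=grab_frame("wrist")[190:300,270:370]
cv2.imwrite("pics/w5.png",cv2.resize(im,None,fx=5,fy=5)[:,:,::-1])
for d in(0,.007,.013):
  print(d,[(blocked(np.array(p)+[0,0,d]) or [0])[::len(blocked(np.array(p)+[0,0,d]))-1 or 1] for p in [(.4213,.145,.1077),(.4841,.1715,.089),(.4944,.1935,.0974),(.5063,.1866,.1031),(.5146,.1774,.1098),(.5193,.1669,.1172),(.5206,.1556,.125)]])
```

```text
-0.011 0 [318.2 247.2]
-0.011 -0.005 [318.2 251. ]
-0.011 -0.01 [318.2 254.9]
-0.011 -0.015 [318.2 259. ]
-0.011 -0.02 [318.2 263.3]
0 0 [318.2 231.2]
0 -0.005 [318.2 234.6]
0 -0.01 [318.2 238.2]
0 -0.015 [318.2 242. ]
0 -0.02 [318.2 246. ]
0.011 0 [318.2 214.3]
0.011 -0.005 [318.2 217.4]
0.011 -0.01 [318.2 220.7]
0.011 -0.015 [318.1 224.1]
0.011 -0.02 [318.1 227.7]
0 [[60, 125], [175, 250], [190, 235], [205, 255], [220, 275], [235, 290], [250, 305]]
0.007 [[60, 120], [175, 250], [190, 235], [210, 255], [220, 275], [240, 290], [255, 305]]
0.013 [[60, 115], [175, 250], [195, 235], [210, 255], [225, 275], [245, 290], [260, 305]]
```

View pics/w5.png

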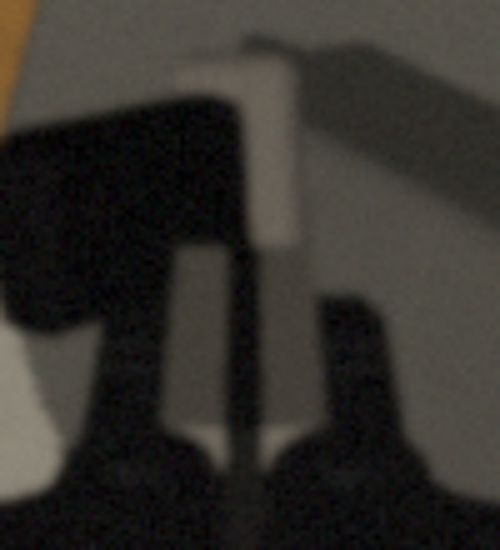

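The enlarged wrist crop shows the fingertips ending at full-image row 239. The TCP should project to row 231 and the tip's front edge to row 214, so the visible ends sit behind the reported TCP. That fits the slipping seen so far. A gentle touch on bare bench will settle where the tips really are.

```bash
python3 -m inch '[[0,0,0,0.8,0],[0,0,0.3,0.8,0],[0,-0.4,1,0.4,0],[0,-0.6,1,0,0],[0,-0.6,1,0,0],[0,-0.6,1,0,0],[0,-0.4,0.6,0,0]]'; python3 -m inch '[[0,0,0,-1,0],[0,0,0,-1,0],[0,0,0,-1,0],[0,0,0,-1,0],[0,0,0,-1,0],[0,0,0,-0.8,0],[0,0,0,-0.4,0],[0,0,0,0,0]]'
```

```text
time: 8.0
tcp_pos: [0.4524, 0.2818, 0.1741]
orientation: [-179.9, 0.0, 24.1]
ft_force: [0.3, -1.0, -0.3]
grip_width: -0.0001
finger_force: 0.0
time: 8.8
tcp_pos: [0.4534, 0.279, 0.018]
orientation: [180.0, 0.2, 23.9]
ft_force: [-0.1, 0.1, 0.4]
grip_width: 0.0001
finger_force: 0.0
```

```bash
python3 -m inch '[[0,0,0,-0.4,0],[0,0,0,0,0]]';python3 -m inch '[[0,0,0,-0.2,0],[0,0,0,0,0]]'; python3 -m inch '[[0,0,0,-0.1,0],[0,0,0,0,0]]'
python3 - <<'E'
from h import *
for d in(.0,.02,.025,.03,.034):
  B=[blocked(np.array(p)+[0,0,d]) for p in [(.4213,.145,.1077),(.4841,.1715,.089),(.4944,.1935,.0974),(.5063,.1866,.1031),(.5146,.1774,.1098),(.5193,.1669,.1172),(.5206,.1556,.125)]]
  print(d,[b and (b[0],b[-1]) for b in B])
E
```

```text
time: 9.0
tcp_pos: [0.4546, 0.2792, 0.0089]
orientation: [180.0, 0.0, 23.9]
ft_force: [0.7, -0.4, 0.2]
grip_width: -0.0
finger_force: 0.0
time: 9.2
tcp_pos: [0.4548, 0.2792, 0.004]
orientation: [180.0, -0.0, 23.9]
ft_force: [-0.2, 0.3, 0.6]
grip_width: -0.0002
finger_force: 0.0
time: 9.4
tcp_pos: [0.4548, 0.2792, 0.0015]
orientation: [180.0, 0.0, 23.9]
ft_force: [0.0, 0.7, -0.2]
grip_width: 0.0001
finger_force: 0.0
0.0 [(60, 125), (175, 250), (190, 235), (205, 255), (220, 275), (235, 290), (250, 305)]
0.02 [(60, 110), (175, 250), (195, 235), (215, 255), (230, 275), (250, 290), (270, 305)]
0.025 [(60, 105), (185, 250), (200, 235), (225, 255), (245, 275), (265, 290), (280, 305)]
0.03 [(60, 105), (195, 250), (210, 230), (235, 255), (255, 275), (275, 290), (290, 305)]
0.034 [(60, 100), (200, 250), [], [], [], [], []]
```

```bash
python3 -m inch '[[0,0,0,-0.12,0],[0,0,0,0,0]]';python3 -m inch '[[0,0,0,-0.1,0],[0,0,0,0,0]]'; python3 -m inch '[[0,0,0,-0.1,0],[0,0,0,0,0]]'
```

```text
time: 9.6
tcp_pos: [0.4546, 0.2791, -0.0017]
orientation: [180.0, 0.0, 23.9]
ft_force: [-0.2, 0.9, 0.1]
grip_width: 0.0001
finger_force: 0.0
time: 9.8
tcp_pos: [0.4546, 0.2792, -0.0042]
orientation: [180.0, 0.0, 23.9]
ft_force: [-0.1, -0.0, -0.3]
grip_width: 0.0002
finger_force: 0.0
time: 10.0
tcp_pos: [0.4546, 0.2791, -0.0067]
orientation: [180.0, 0.0, 23.9]
ft_force: [-0.1, 0.0, -0.1]
grip_width: 0.0003
finger_force: 0.0
```

```bash
python3 -m inch '[[0,0,0,-0.2,0],[0,0,0,0,0]]';python3 -m inch '[[0,0,0,-0.2,0],[0,0,0,0,0]]'; python3 -m inch '[[0,0,0,-0.12,0],[0,0,0,0,0]]'
```

```text
time: 10.2
tcp_pos: [0.4544, 0.279, -0.012]
orientation: [180.0, 0.1, 23.9]
ft_force: [-0.7, -0.5, 0.6]
grip_width: 0.0005
finger_force: 0.0
time: 10.4
tcp_pos: [0.4544, 0.279, -0.017]
orientation: [180.0, 0.1, 23.9]
ft_force: [-1.2, 0.3, 0.0]
grip_width: -0.0004
finger_force: 0.0
time: 10.6
tcp_pos: [0.4546, 0.2792, -0.0197]
orientation: [180.0, 0.0, 23.9]
ft_force: [0.3, 0.1, -0.1]
grip_width: 0.0001
finger_force: 0.0
```

```bash
python3 -m inch '[[0,0,0,-0.12,0],[0,0,0,0,0]]';python3 -m inch '[[0,0,0,-0.12,0],[0,0,0,0,0]]'; python3 -m inch '[[0,0,0,-0.12,0],[0,0,0,0,0]]'; python3 -m inch '[[0,0,0,-0.12,0],[0,0,0,0,0]]'
```

```text
time: 10.8
tcp_pos: [0.4546, 0.2791, -0.0227]
orientation: [180.0, 0.0, 23.9]
ft_force: [-0.4, 0.3, -0.4]
grip_width: -0.0002
finger_force: 0.0
time: 11.0
tcp_pos: [0.4546, 0.2791, -0.0257]
orientation: [180.0, 0.0, 23.9]
ft_force: [-1.6, -0.1, 0.5]
grip_width: -0.0003
finger_force: 0.0
time: 11.2
tcp_pos: [0.4546, 0.2791, -0.0287]
orientation: [180.0, 0.0, 23.9]
ft_force: [-0.9, -0.7, 0.3]
grip_width: 0.0004
finger_force: 0.0
time: 11.4
tcp_pos: [0.4549, 0.2794, -0.0297]
orientation: [179.9, -0.0, 23.9]
ft_force: [-5.3, -4.6, 22.4]
grip_width: -0.0001
finger_force: 11.3
```

The fingers really end 29.5 mm short of the reported TCP, which explains everything. I'll replan with that offset and check contact location in the model.

```bash
python3 -m inch '[[0,0,0,0.4,0],[0,0,0,1,0],[0,0,0,1,0],[0,0,0,1,0],[0,0,0,1,0],[0,0,0,1,0],[0,0,0,0.8,0],[0,0,0,0,0]]'
cat >> h.py <<'E'
SH=.0295
def V(phi,r=.052,h=.036,dz=.014):
    p=np.radians(phi); return hub+h*ax+r*(np.cos(p)*e1+np.sin(p)*e2)-(dz+SH)*Z
E
python3 - <<'E'
from h import *
np.set_printoptions(precision=4,suppress=True)
s=observe();print(s['q'].round())
cur=s['tcp_pos'].copy()
for f in [185]+list(range(200,561,15)):
    d=np.round((V(f)-cur)/.025,2); cur=cur+d*.025
    b=[a for a in range(f-60,f+80,3) if overlap(cur+[0,0,SH],a)]
    a=b[-1]; g=[ (r,h) for r in np.linspace(.032,.058,5) for h in np.linspace(.002,.046,5)]
    print(f,d,cur,'pushes to',a+2,'tail',b[0])
E
```

```text
time: 12.2
tcp_pos: [0.4564, 0.2806, 0.1264]
orientation: [-180.0, -0.3, 23.9]
ft_force: [0.1, 1.0, 0.8]
grip_width: -0.0002
finger_force: 0.0
[ -10.   23.  -35.  111.   17.   51. -120.]
185 [ 0.55 -3.41 -2.61] [0.4701 0.1954 0.0612] pushes to 214 tail 164
200 [ 0.54 -0.04  0.07] [0.4836 0.1944 0.0629] pushes to 229 tail 179
215 [ 0.5  -0.15  0.15] [0.4961 0.1906 0.0667] pushes to 244 tail 194
230 [ 0.43 -0.25  0.21] [0.5069 0.1844 0.0719] pushes to 262 tail 206
245 [ 0.33 -0.34  0.26] [0.5151 0.1759 0.0784] pushes to 277 tail 221
260 [ 0.21 -0.4   0.3 ] [0.5204 0.1659 0.0859] pushes to 295 tail 236
275 [ 0.07 -0.44  0.31] [0.5221 0.1549 0.0937] pushes to 310 tail 251
290 [-0.06 -0.45  0.3 ] [0.5206 0.1436 0.1012] pushes to 319 tail 266
305 [-0.21 -0.42  0.28] [0.5154 0.1331 0.1082] pushes to 331 tail 278
320 [-0.33 -0.36  0.23] [0.5071 0.1241 0.1139] pushes to 343 tail 293
335 [-0.42 -0.29  0.16] [0.4966 0.1169 0.1179] pushes to 358 tail 308
350 [-0.5  -0.19  0.1 ] [0.4841 0.1121 0.1204] pushes to 376 tail 326
365 [-0.54 -0.08  0.01] [0.4706 0.1101 0.1207] pushes to 391 tail 344
380
[... 206 characters left out ...]

425 [-0.33  0.34 -0.26] [0.4256 0.1296 0.1037] pushes to 451 tail 398
440 [-0.21  0.4  -0.3 ] [0.4204 0.1396 0.0962] pushes to 469 tail 413
455 [-0.08  0.44 -0.31] [0.4184 0.1506 0.0884] pushes to 484 tail 428
470 [ 0.07  0.44 -0.31] [0.4201 0.1616 0.0807] pushes to 496 tail 440
485 [ 0.21  0.42 -0.27] [0.4254 0.1721 0.0739] pushes to 511 tail 455
500 [ 0.32  0.37 -0.23] [0.4334 0.1814 0.0682] pushes to 523 tail 467
515 [ 0.43  0.29 -0.17] [0.4441 0.1886 0.0639] pushes to 538 tail 482
530 [ 0.5   0.19 -0.09] [0.4566 0.1934 0.0617] pushes to 556 tail 503
545 [ 0.54  0.08 -0.02] [0.4701 0.1954 0.0612] pushes to 574 tail 524
560 [ 0.54 -0.04  0.07] [0.4836 0.1944 0.0629] pushes to 589 tail 539
```

```bash
python3 -m inch '[[0,0.3,-0.8,-0.6,0],[0,0.25,-0.8,-0.8,0],[0,0,0,-0.8,0],[0,0,0,-0.41,0],[0,0,-0.8,0,0],[0,0,-0.7,0,0],[0,0,-0.31,0,0],[0,0,0,0,0]]'; python3 -m inch '[[0,0.54,-0.04,0.07,0],[0,0.5,-0.15,0.15,0]]'; python3 -m inch '[[0,0.43,-0.25,0.21,0]]'; python3 -m inch '[[0,0.33,-0.34,0.26,0]]'
```

```text
time: 13.0
tcp_pos: [0.4685, 0.1934, 0.0582]
orientation: [180.0, 0.0, 23.8]
ft_force: [0.1, 0.4, -0.4]
grip_width: -0.0
finger_force: 0.0
time: 13.2
tcp_pos: [0.495, 0.1913, 0.0643]
orientation: [-179.9, -0.0, 24.0]
ft_force: [-9.6, 5.2, 1.9]
grip_width: -0.0002
finger_force: 4.9
time: 13.3
tcp_pos: [0.5042, 0.1862, 0.0692]
orientation: [-179.8, 0.1, 24.0]
ft_force: [-8.1, 7.0, -0.4]
grip_width: 0.0002
finger_force: 4.4
time: 13.4
tcp_pos: [0.5129, 0.1784, 0.0758]
orientation: [-179.7, 0.0, 24.1]
ft_force: [-4.2, 8.0, 0.2]
grip_width: -0.0003
finger_force: 3.9
```

Clean tangential pushing at about 9 N. Continuing round.

```bash
python3 -m inch '[[0,0.21,-0.4,0.3,0],[0,0.07,-0.44,0.31,0],[0,-0.06,-0.45,0.33,0]]'; python3 -m inch '[[0,-0.21,-0.42,0.3,0],[0,-0.33,-0.36,0.25,0],[0,-0.42,-0.29,0.18,0]]'; python3 -m inch '[[0,-0.5,-0.19,0.1,0],[0,-0.54,-0.08,0.01,0]]'; python3 -m inch '[[0,-0.54,0.03,-0.07,0],[0,-0.5,0.15,-0.14,0]]'
```

```text
time: 13.7
tcp_pos: [0.5211, 0.1451, 0.1001]
orientation: [-179.8, -0.2, 24.0]
ft_force: [0.9, 5.8, -2.2]
grip_width: 0.0002
finger_force: 2.8
time: 14.0
tcp_pos: [0.4982, 0.1172, 0.1188]
orientation: [-179.9, -0.4, 23.9]
ft_force: [3.4, 4.5, -2.5]
grip_width: -0.0001
finger_force: 2.6
time: 14.2
tcp_pos: [0.4732, 0.1099, 0.1219]
orientation: [-180.0, -0.5, 23.9]
ft_force: [7.0, 0.7, -1.4]
grip_width: -0.0001
finger_force: 2.8
time: 14.4
tcp_pos: [0.4474, 0.1139, 0.1167]
orientation: [179.9, -0.4, 23.8]
ft_force: [6.0, -0.9, 0.6]
grip_width: -0.0002
finger_force: 2.5
```

```bash
python3 -m inch '[[0,-0.43,0.26,-0.21,0],[0,-0.33,0.34,-0.26,0],[0,-0.21,0.4,-0.3,0]]'; python3 -m inch '[[0,-0.08,0.44,-0.31,0],[0,0.07,0.44,-0.31,0],[0,0.21,0.42,-0.27,0]]'; python3 -m inch '[[0,0.32,0.37,-0.23,0],[0,0.43,0.29,-0.17,0],[0,0.5,0.19,-0.09,0]]'; python3 -m inch '[[0,0.54,0.08,-0.02,0],[0,0.54,-0.04,0.07,0]]'; python3 -m inch '[[0,0.5,-0.15,0.15,0],[0,0.43,-0.25,0.21,0],[0,0,0,0,0]]'
```

```text
time: 14.7
tcp_pos: [0.4224, 0.1381, 0.097]
orientation: [179.9, -0.3, 23.8]
ft_force: [4.5, -5.0, 4.0]
grip_width: -0.0002
finger_force: 3.0
time: 15.0
tcp_pos: [0.4248, 0.17, 0.0735]
orientation: [179.9, 0.0, 23.8]
ft_force: [-1.2, -3.9, 3.7]
grip_width: -0.0002
finger_force: 2.5
time: 15.3
tcp_pos: [0.4541, 0.192, 0.0603]
orientation: [180.0, 0.2, 23.9]
ft_force: [-7.6, -3.3, 3.6]
grip_width: 0.0001
finger_force: 3.7
time: 15.5
tcp_pos: [0.4771, 0.1905, 0.0608]
orientation: [179.9, 0.8, 23.9]
ft_force: [-26.2, -11.5, 18.5]
grip_width: 0.0001
finger_force: 14.2
time: 15.8
tcp_pos: [0.488, 0.1799, 0.0681]
orientation: [-179.9, 2.0, 24.0]
ft_force: [-50.3, -8.6, 30.8]
grip_width: -0.0001
finger_force: 29.5
```

Same jam region as before: the knuckle catches the paddle's inner edge at a crank angle around 235–240° in the turn. I'll retreat, and re-enter from farther out, as worked last time.

```bash
python3 -m inch '[[0,-0.8,0.1,-0.1,0],[0,-0.4,0.6,-0.1,0],[0,0.1,0.2,0,0],[0,0,0,0,0]]'
python3 - <<'E'
from h import *
np.set_printoptions(precision=4,suppress=True)
s=observe(); print(s['tcp_pos'])
for f in (200,215,230,245): print(f,((V(f,.055)-s['tcp_pos'])/.025).round(2))
for n in("scene","top","wrist"): cv2.imwrite(f"pics/{n}6.png",grab_frame(n)[:,:,::-1])
# black paddle in the scene picture: dark blob near predicted positions
g=cv2.cvtColor(cv2.imread("pics/scene6.png"),cv2.COLOR_BGR2GRAY)
for a in range(200,291,15):
    q=[proj('scene',tip(a,h)) for h in(.012,.024,.036,.044)]; print(a,[int(g[int(v),int(u)]) for u,v in q], proj('scene',tip(a)).round())
E
```

```text
time: 16.2
tcp_pos: [0.4796, 0.2073, 0.0668]
orientation: [-179.9, -0.1, 24.0]
ft_force: [0.0, -0.3, 0.4]
grip_width: 0.0004
finger_force: 0.0
[0.4796 0.2073 0.0668]
200 [ 0.19 -0.42 -0.22]
215 [ 0.72 -0.57 -0.07]
230 [ 1.17 -0.84  0.15]
245 [ 1.52 -1.2   0.43]
200 [44, 54, 72, 38] [437. 202.]
215 [20, 56, 59, 72] [434. 204.]
230 [21, 27, 57, 59] [430. 205.]
245 [24, 26, 25, 53] [425. 204.]
260 [26, 24, 24, 28] [421. 202.]
275 [102, 107, 46, 45] [416. 198.]
290 [55, 112, 113, 112] [413. 193.]
```

Dark samples along the predicted paddle lines place the crank at about 255° (plus one turn, roughly 10.7 rad), close to locking height. I'll leave the crank and look at the strip, hole and bolt from beyond.

```bash
python3 -m inch '[[0,0,0.6,0.8,0],[0,0,0.3,1,0],[0,0,0,1,0],[0,0.3,0,1,0],[0,0.8,0,1,0],[0,1,-0.3,1,0],[0,1,-0.7,0.6,0],[0,1,-1,0,0],[0,1,-1,0,0],[0,1,-1,0,0]]'; python3 -m inch '[[0,1,-1,0,0],[0,1,-1,0,0],[0,1,-1,0,0],[0,1,-0.8,0,0],[0,1,-0.7,0,0],[0,0.6,0,-0.5,0],[0,0,0,-1,0],[0,0,0,-1,0],[0,0,0,0,0],[0,0,0,0,0]]'
python3 - <<'E'
from h import *
np.set_printoptions(precision=4,suppress=True)
s=observe(); print(s['tcp_pos'],s['orientation'],s['q'].round())
for n in("scene","top","wrist"): cv2.imwrite(f"pics/{n}7.png",grab_frame(n)[:,:,::-1])
f=lambda x,y,z:O+x*X+y*Y+z*Z
for n,p in dict(knob=f(.03,.182,.15),hole=f(.03,.115,.104),tip=f(.03,.13,.104),rollerfar=f(.03,.074,.19)).items(): print(n,projw(p,s).round(),proj('scene',p).round(),proj('top',p).round())
print((np.degrees(0)))
E
```

```text
time: 17.35
tcp_pos: [0.6318, 0.1259, 0.2265]
orientation: [180.0, -0.0, 23.8]
ft_force: [-0.5, -0.2, -0.3]
grip_width: -0.0003
finger_force: 0.0
time: 18.35
tcp_pos: [0.7703, 0.0146, 0.1638]
orientation: [-180.0, 0.0, 23.8]
ft_force: [0.4, 0.8, -0.1]
grip_width: -0.0003
finger_force: 0.0
[0.7703 0.0146 0.1638] [-179.9918    0.0476   23.8268] [ 10.  41. -28.  74.  19.  69. -84.]
knob [255. 325.] [307. 224.] [294. 157.]
hole [250. 341.] [322. 211.] [298. 191.]
tip [253. 331.] [319. 216.] [297. 185.]
rollerfar [229. 427.] [333. 165.] [299. 202.]
0.0
```

The projected hole falls behind the gripper in the wrist picture (about 250,341). I'll turn the wrist and shift so the strip appears to the side.

```bash
python3 -m inch '[[0,0,1,0,-1],[0,0,1,0,-1],[0,-0.6,1,0,-1],[0,-0.8,1,0,-1],[0,-1,1,0,-1],[0,-1,0.6,0,-1],[0,-1,0,0,-1],[0,-0.4,0,0,-1],[0,0,0,-0.5,-1],[0,0,0,-0.5,-1]]'; python3 -m inch '[[0,0,0,-0.3,-0.8],[0,0,0,0,0],[0,0,0,0,0]]'
python3 - <<'E'
from h import *
np.set_printoptions(precision=4,suppress=True)
s=observe(); print(s['tcp_pos'],s['orientation'],s['q'].round())
w=grab_frame("wrist"); np.save("w8.npy",w); cv2.imwrite("pics/w8.png",w[:,:,::-1])
f=lambda x,y,z:O+x*X+y*Y+z*Z
for n,p in dict(knob=f(.03,.182,.15),hole=f(.03,.115,.104),tip=f(.03,.13,.104),bot=f(.03,.115,.072),top=f(.03,.115,.176)).items(): print(n,projw(p,s).round())
E
```

```text
time: 19.5
tcp_pos: [0.6512, 0.1562, 0.1412]
orientation: [-179.8, -0.2, -26.3]
ft_force: [0.1, -0.1, 0.5]
grip_width: -0.0
finger_force: 0.0
time: 19.8
tcp_pos: [0.651, 0.156, 0.1327]
orientation: [-179.9, -0.1, -30.0]
ft_force: [0.1, -0.3, -0.5]
grip_width: 0.0004
finger_force: 0.0
[0.651  0.156  0.1327] [-179.9222   -0.0762  -29.9992] [  -6.   32.  -18.   93.   11.   57. -148.]
knob [506. 107.]
hole [508. 180.]
tip [501. 164.]
bot [488. 170.]
top [569. 212.]
```

Run:
```python
import cv2,numpy as np
w=cv2.imread("pics/w8.png")[50:250,430:620]; s=cv2.imread("pics/scene6.png")[150:260,285:345]
a=cv2.resize(w,(556,585),interpolation=cv2.INTER_CUBIC); a=cv2.convertScaleAbs(a,alpha=1.5)
b=cv2.convertScaleAbs(cv2.resize(s,(240,440),interpolation=cv2.INTER_CUBIC),alpha=1.5)
m=np.zeros((585,796,3),np.uint8); m[:,:556]=a; m[:440,556:]=b; cv2.imwrite("pics/last.png",m)
print(556/190,585/200)
```

```text
2.9263157894736844 2.925
```

View pics/last.png

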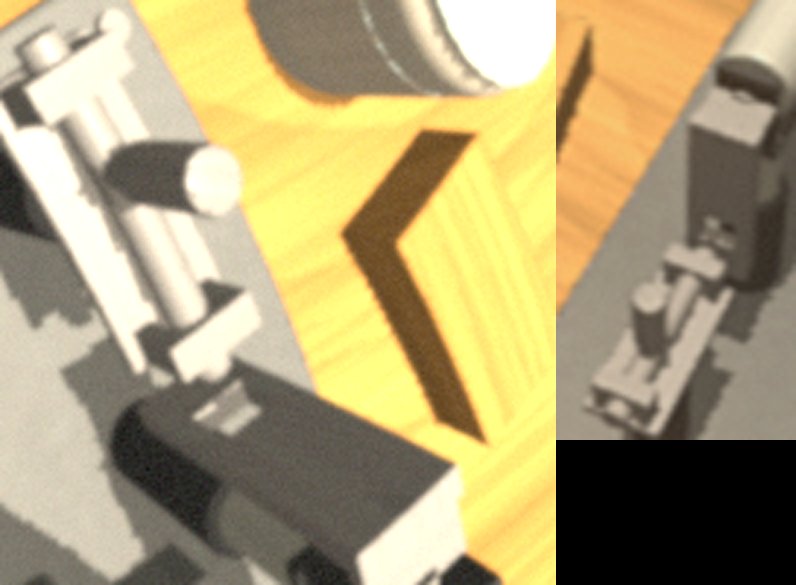

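The wrist crop shows the bolt's nose at (215,368), pointing at the hole at about (227,408), with the knob top at (213,180) and strip top corners at (455,465) and (358,555). The scene crop shows the hole at (718,235) and the knob top at (650,293). I'll triangulate both heights.

```bash
cat >> h.py <<'E'
def rayw(u,v,pos,ori):
    i=camera_info('wrist'); d=np.array([u-i['cx'],v-i['cy']]); r=np.hypot(*d); th=r/i['fx']
    T=i['T_tool_cam']; Rt=R.from_euler('xyz',ori,degrees=True).as_matrix()
    c=np.array([*(d/r*np.sin(th)),np.cos(th)])
    return np.array(pos)+Rt@T[:3,3], Rt@T[:3,:3]@c
E
python3 - <<'E'
from h import *
from scipy.optimize import least_squares
np.set_printoptions(precision=4,suppress=True)
s=observe(); pos,ori=s['tcp_pos'],s['orientation']
Wm=lambda u,v:(430+u/2.926-.3,50+v/2.925-.3)
Sm=lambda u,v:(285+(u-556)/4-.4,150+v/4-.4)
st=lambda p:np.array([(p-O)@X,(p-O)@Y,p[2]])
rw=lambda u,v:rayw(*Wm(u,v),pos,ori)
h,e=tri([rw(227,408),ray('scene',*Sm(718,235))]); print('hole',st(h),e)
k,e=tri([rw(213,180),ray('scene',*Sm(650,293)),ray('top',215+294/3.75-.4,145+46/3.75-.4)]); print('knobtop',st(k),k,e)
# wrist only fits, stand x fixed 0.03+dx
obs=[((16,72),(455,465)),((-16,72),(358,555)),((-16,-32),(118,428)),((0,0),(227,408))]
def res(q):
    r=[]
    for (dx,dz),uv in obs: r+=list(projw(O+(q[0]+dx/1e3)*X+q[1]*Y+(q[2]+dz/1e3)*Z,s)-Wm(*uv))
    return r
q=least_squares(res,[.03,.115,.104]); print('strip x,y,holez',q.x,np.round(q.fun,1))
# bolt axis points: which z makes the axis line pass through seen nose/barrel points, x as strip
for z in(.097,.1,.103,.106,.109): print(z,[((projw(O+q.x[0]*X+(q.x[1]+y)*Y+z*Z,s)-[429.7,49.7])*2.926).round() for y in(0,.014,.03,.05)],'knobtop',((projw(O+q.x[0]*X+(q.x[1]+.067)*Y+(z+.046)*Z,s)-[429.7,49.7])*2.926).round())
E
```

```text
hole [0.03   0.1023 0.0952] [np.float64(0.0), np.float64(0.0)]
knobtop [0.0275 0.1816 0.152 ] [0.6674 0.0269 0.152 ] [np.float64(1.7), np.float64(1.0), np.float64(1.2)]
strip x,y,holez [0.0245 0.1105 0.1079] [ 0.1  0.9 -2.4  2.8  3.3 -6.3 -0.1  0.6]
0.097 [array([206., 398.]), array([187., 357.]), array([163., 307.]), array([129., 242.])] knobtop [195. 199.]
0.1 [array([211., 401.]), array([192., 360.]), array([168., 310.]), array([135., 244.])] knobtop [203. 200.]
0.103 [array([217., 405.]), array([198., 362.]), array([174., 312.]), array([140., 245.])] knobtop [211. 201.]
0.106 [array([223., 408.]), array([204., 365.]), array([180., 314.]), array([146., 247.])] knobtop [219. 203.]
0.109 [array([229., 411.]), array([210., 368.]), array([186., 316.]), array([152., 248.])] knobtop [227. 204.]
```

Measured in one frame, the bolt sits about 0.5–3 mm above the hole, near the edge of tolerance. I'll give the crank about 15° more (roughly +1.2 mm), approaching from outside as before.

```bash
python3 -m inch '[[0,0,0.5,1,1],[0,0,0.5,1,1],[0,-0.8,0.6,0.6,1],[0,-1,0.6,0,1],[0,-1,0.6,0,1],[0,-1,0.5,0,1],[0,-1,0,0,1],[0,-1,0,0,1],[0,-0.8,0,0,1],[0,0,0,0,1]]'; python3 -m inch '[[0,0,0,-0.5,0.8],[0,0,0,-1,0],[0,0,0,-1,0],[0,0,0,-1,0],[0,0,0,-1,0],[0,0,0,-0.4,0],[0,0,0,0,0]]'
python3 - <<'E'
from h import *
np.set_printoptions(precision=4,suppress=True)
s=observe(); cur=s['tcp_pos'].copy(); print(s['q'].round())
for f in (200,215,225,232,239,243,247):
    d=np.round((V(f)-cur)/.025,2); cur=cur+d*.025
    b=[a for a in range(f-60,f+80,2) if overlap(cur+[0,0,SH],a)]; print(f,d,cur,b[-1]+2)
E
```

```text
time: 20.85
tcp_pos: [0.4831, 0.2388, 0.1976]
orientation: [180.0, -0.1, 20.3]
ft_force: [0.3, -0.2, 0.2]
grip_width: 0.0003
finger_force: 0.0
time: 21.55
tcp_pos: [0.485, 0.2378, 0.0734]
orientation: [180.0, 0.1, 23.9]
ft_force: [0.5, -0.1, 0.3]
grip_width: 0.0
finger_force: 0.0
[  -8.   27.  -31.  112.   19.   46. -116.]
200 [-0.06 -1.73 -0.42] [0.4835 0.1945 0.0629] 230
215 [ 0.5  -0.15  0.15] [0.496  0.1908 0.0666] 245
225 [ 0.3  -0.16  0.13] [0.5035 0.1868 0.0699] 255
232 [ 0.19 -0.14  0.11] [0.5082 0.1833 0.0726] 266
239 [ 0.16 -0.15  0.12] [0.5122 0.1795 0.0756] 273
243 [ 0.08 -0.1   0.07] [0.5142 0.177  0.0774] 279
247 [ 0.07 -0.1   0.08] [0.516  0.1745 0.0794] 281
```

```bash
python3 -m inch '[[0,-0.06,-0.9,-0.42,0],[0,0,-0.83,0,0],[0,0.5,-0.15,0.15,0]]'; python3 -m inch '[[0,0.15,-0.08,0.06,0]]'; python3 -m inch '[[0,0.15,-0.08,0.07,0]]'; python3 -m inch '[[0,0.19,-0.14,0.11,0]]'; python3 -m inch '[[0,0.16,-0.15,0.12,0]]'; python3 -m inch '[[0,0,0,0,0]]'
```

```text
time: 21.85
tcp_pos: [0.4957, 0.1884, 0.0679]
orientation: [179.9, 0.1, 23.8]
ft_force: [0.2, 0.3, 0.8]
grip_width: -0.0003
finger_force: 0.0
time: 21.95
tcp_pos: [0.5024, 0.1894, 0.0705]
orientation: [-180.0, -0.2, 23.8]
ft_force: [-2.1, 2.1, -0.1]
grip_width: 0.0002
finger_force: 1.1
time: 22.05
tcp_pos: [0.5038, 0.1892, 0.0715]
orientation: [-179.9, -0.1, 23.9]
ft_force: [-5.9, 6.1, -1.3]
grip_width: 0.0
finger_force: 3.2
time: 22.15
tcp_pos: [0.5068, 0.1868, 0.0736]
orientation: [-179.8, 0.0, 24.1]
ft_force: [-5.6, 5.7, -0.5]
grip_width: 0.0003
finger_force: 3.6
time: 22.25
tcp_pos: [0.5109, 0.1835, 0.0767]
orientation: [-179.8, 0.0, 24.1]
ft_force: [-6.3, 5.4, -0.6]
grip_width: -0.0
finger_force: 3.5
time: 22.35
tcp_pos: [0.512, 0.183, 0.0771]
orientation: [-179.8, -0.1, 24.0]
ft_force: [-3.3, 4.6, -0.1]
grip_width: -0.0001
finger_force: 2.4
```

```bash
python3 -m inch '[[0,-0.5,0.4,0,0],[0,0,0.2,0.8,0],[0,0,0,1,0],[0,0,0,1,0],[0,0.3,0,1,0],[0,0.8,0,1,-0.5],[0,1,-0.4,0.8,-1],[0,1,-0.8,0,-1],[0,1,-1,0,-1],[0,1,-1,0,0]]'; python3 -m inch '[[0,1,-1,0,0],[0,1,-1,0,0],[0,1,-1,0,0],[0,1,-0.4,0,0],[0,0.3,0,0,0],[0,0,0,0,0],[0,0,0,0,0]]'
python3 - <<'E'
from h import *
np.set_printoptions(precision=4,suppress=True)
s=observe(); print(s['orientation'],s['q'].round())
k=np.array([.6674,.0269,0]); t=k+.042*Y; t[2]=.132-SH; print(t,((t-s['tcp_pos'])/.025).round(2))
for p in((.5024,.1894,.0705),(.512,.183,.0771)): print(blocked(np.array(p)+[0,0,SH])[-1]+5)
# black-paddle check and strip-top height in the scene
g=cv2.cvtColor(grab_frame('scene'),cv2.COLOR_RGB2GRAY)
for a in range(240,301,6):
    q=[proj('scene',tip(a,h)) for h in(.012,.024,.036,.044)]; print(a,[int(g[int(v),int(u)]) for u,v in q])
E
```

```text
time: 23.35
tcp_pos: [0.6282, 0.1156, 0.2171]
orientation: [180.0, -0.1, 6.4]
ft_force: [-0.0, 0.3, -0.0]
grip_width: 0.0001
finger_force: 0.0
time: 24.05
tcp_pos: [0.7341, 0.0322, 0.2162]
orientation: [-179.9, 0.0, 6.5]
ft_force: [-1.0, 0.4, -0.4]
grip_width: -0.0002
finger_force: 0.0
[-179.9423    0.0233    6.5258] [   8.   35.  -24.   77.   14.   71. -101.]
[0.7091 0.0316 0.1025] [-1.   -0.02 -4.55]
250
270
240 [86, 102, 99, 99]
246 [81, 92, 99, 99]
252 [31, 30, 95, 98]
258 [31, 29, 38, 97]
264 [31, 32, 34, 42]
270 [31, 31, 32, 34]
276 [29, 33, 33, 34]
282 [67, 67, 56, 49]
288 [121, 116, 121, 117]
294 [92, 117, 118, 116]
300 [69, 97, 117, 117]
```

The crank now reads about 271° (11.0 rad, hole about 105.6 mm). Now the bolt: descend beyond the knob and approach it.

```bash
python3 -m inch '[[0,0,0.09,-1,0],[0,0,0,-1,0],[0,0,0,-1,0],[0,0,0,-1,0],[0,0,0,-0.55,0],[0,-0.5,-0.06,0,0],[0,-0.5,-0.06,0,0],[0,0,0,0,0]]'; python3 -m inch '[[0,-0.4,-0.04,0,0],[0,-0.2,-0.02,0,0]]'; python3 -m inch '[[0,-0.2,-0.02,0,0]]'; python3 -m inch '[[0,-0.2,-0.02,0,0]]'
```

```text
time: 24.9
tcp_pos: [0.7087, 0.0295, 0.1031]
orientation: [180.0, 0.0, 6.4]
ft_force: [-1.0, 0.5, -0.5]
grip_width: -0.0001
finger_force: 0.0
time: 25.1
tcp_pos: [0.6946, 0.0278, 0.1029]
orientation: [180.0, -0.0, 6.4]
ft_force: [-0.1, -0.3, 0.6]
grip_width: -0.0
finger_force: 0.0
time: 25.2
tcp_pos: [0.6898, 0.0271, 0.1027]
orientation: [180.0, -0.0, 6.4]
ft_force: [-0.6, 0.6, 0.0]
grip_width: 0.0
finger_force: 0.0
time: 25.3
tcp_pos: [0.6848, 0.0265, 0.1025]
orientation: [180.0, -0.0, 6.4]
ft_force: [0.5, -0.9, 0.2]
grip_width: 0.0
finger_force: 0.0
```

```bash
for i in 1 2 3 4; do python3 -m inch '[[0,-0.12,-0.01,0,0]]' | grep -E 'tcp|ft'; done
```

```text
tcp_pos: [0.6823, 0.0263, 0.1026]
ft_force: [3.0, 0.0, -1.3]
tcp_pos: [0.6795, 0.026, 0.1026]
ft_force: [2.1, 0.7, -0.6]
tcp_pos: [0.6764, 0.0256, 0.1025]
ft_force: [2.4, -0.8, -0.2]
tcp_pos: [0.6732, 0.0253, 0.1025]
ft_force: [2.9, -1.2, 0.2]
```

Bolt sliding at about 2–3 N with 10 mm travelled. The next millimetres reach the strip, so small steps.

```bash
for i in 1 2 3 4; do python3 -m inch '[[0,-0.08,-0.01,0,0]]' | grep -E 'tcp|ft'; done
```

```text
tcp_pos: [0.671, 0.025, 0.1025]
ft_force: [2.5, -1.6, -0.3]
tcp_pos: [0.6691, 0.0248, 0.1025]
ft_force: [2.2, 0.4, 0.1]
tcp_pos: [0.6672, 0.0246, 0.1025]
ft_force: [3.3, -0.7, 0.1]
tcp_pos: [0.6653, 0.0244, 0.1025]
ft_force: [3.4, -1.1, 0.1]
```

```bash
for i in 1 2 3 4 5; do python3 -m inch '[[0,-0.08,-0.01,0,0]]' | grep -E 'tcp|ft'; done
```

```text
tcp_pos: [0.6633, 0.0242, 0.1025]
ft_force: [4.1, -0.4, -0.6]
tcp_pos: [0.6613, 0.0239, 0.1025]
ft_force: [3.6, -1.6, -0.5]
tcp_pos: [0.6592, 0.0237, 0.1025]
ft_force: [5.2, -0.3, 0.3]
tcp_pos: [0.6586, 0.0236, 0.1028]
ft_force: [10.7, -0.4, -5.3]
tcp_pos: [0.6585, 0.0236, 0.103]
ft_force: [16.6, 0.5, -10.0]
```

It stopped after about 25 mm with a 16 N reading, short of the expected 30. I'll back off and measure where the knob stands in the scene picture.

```bash
python3 -m inch '[[0,0.5,0.05,0,0],[0,0.6,0.05,0,0],[0,0,0,1,0],[0,0,0,1,0],[0,0,0,1,0],[0,0,0,1,0],[0,0,0,1,0],[0,0.5,0,1,0],[0,0.5,0,0.5,0],[0,0,0,0,0]]'
cat > knob.py <<'E'
from h import *
np.set_printoptions(precision=1,suppress=True)
def patch(n): return cv2.cvtColor(cv2.imread(n),cv2.COLOR_BGR2GRAY)
im=grab_frame('scene'); cv2.imwrite('pics/sc9.png',im[:,:,::-1])
a=patch('pics/scene6.png'); b=patch('pics/sc9.png')
K=4; A=cv2.resize(a,None,fx=K,fy=K,interpolation=cv2.INTER_CUBIC); B=cv2.resize(b,None,fx=K,fy=K,interpolation=cv2.INTER_CUBIC)
u,v=int(308.1*K),int(222.9*K)
t=A[v-20:v+36,u-20:u+20]                     # knob top and stem
S=B[v-150:v+120,u-80:u+150]; m=cv2.matchTemplate(S,t,cv2.TM_CCOEFF_NORMED); _,s,_,l=cv2.minMaxLoc(m)
print('score',s,'shift px',(np.array(l)+[u-80,v-150]-[u-20,v-20])/K)
k=np.array([.6674,.0269,.152])
for d in(0,.02,.025,.0275,.03): print(d,proj('scene',k-d*Y)-proj('scene',k))
E
python3 knob.py
```

```text
time: 27.6
tcp_pos: [0.7082, 0.0265, 0.2663]
orientation: [-180.0, -0.1, 6.4]
ft_force: [0.8, 0.5, -0.3]
grip_width: -0.0004
finger_force: 0.0
score 0.8455400466918945 shift px [  6.2 -11. ]
0 [0. 0.]
0.02 [ 5.1 -8.8]
0.025 [  6.3 -11. ]
0.0275 [  6.9 -12.1]
0.03 [  7.5 -13.1]
```

The knob has moved 25 mm (scene shift 6.2, -11.0 px), so the bolt is through the strip but not fully home: it's rubbing at the edge of tolerance. I'll go back to the good wrist viewpoint and read the bolt-to-hole gap numerically.

```bash
python3 -m inch '[[0,0,1,0,-1],[0,-0.5,1,0,-1],[0,-0.5,1,0,-1],[0,-0.5,1,0,-1],[0,-0.5,1,0,-1],[0,-0.28,0.18,-0.5,-1],[0,0,0,-1,-1],[0,0,0,-1,-0.3],[0,0,0,-1,0],[0,0,0,-1,0]]'|grep tcp; python3 -m inch '[[0,0,0,-0.83,0],[0,0,0,0,0],[0,0,0,0,0]]'
python3 - <<'E'
from h import *
np.set_printoptions(precision=1,suppress=True,linewidth=250)
s=observe(); print(s['tcp_pos'],s['orientation'])
w=grab_frame("wrist"); cv2.imwrite("pics/w10.png",w[:,:,::-1]); g=cv2.cvtColor(w,cv2.COLOR_RGB2GRAY)
print('cols',list(range(486,530)))
for r in range(160,208): print(r,' '.join('%3d'%x for x in g[r,486:530]))
E
```

```text
tcp_pos: [0.6479, 0.1548, 0.1495]
time: 28.95
tcp_pos: [0.649, 0.1551, 0.1308]
orientation: [179.9, 0.1, -30.1]
ft_force: [0.1, -0.2, 0.2]
grip_width: 0.0
finger_force: 0.0
[0.6 0.2 0.1] [179.9   0.1 -30.1]
cols [486, 487, 488, 489, 490, 491, 492, 493, 494, 495, 496, 497, 498, 499, 500, 501, 502, 503, 504, 505, 506, 507, 508, 509, 510, 511, 512, 513, 514, 515, 516, 517, 518, 519, 520, 521, 522, 523, 524, 525, 526, 527, 528, 529]
160  76  73  74  84  93  92  90  87  83  86 101 127 148 165 173 177 177 178 178 175 175 174 172 175 172 172 173 168 170 166 158 150 143 137 138 135 138 134 134 134 136 135 138 146
161  67  66  61  70  76  75  73  76  88 112 133 154 170 173 178 177 175 176 176 175 174 174 173 175 172 175 173 169 166 159 148 138 136 139 138 140 134 134 134 134 136 135 135 138
162  63  60  61  62  65  64  73  96 115 143 159 169 176 177 177 176 173 176 174 173 173 170 173 174 174 175 169 164 160 147 139 135 134 134 136 137 136 138 135 135 137 135 135 140
163  61  57  59  60  65  79 100 124 147 163 173 178 176 178 176 174 177 173 171 174 173 173 173 172 170 171 164 154 146 138 137
[... 7272 characters left out ...]
  32  39  46  50  52  52  54  56  58  57  57  55  57  59  59  61  57  59  58  59  55  60  57  61  61  60  60  58  59  58  58  61  62  61  63  60  62  62  60  61
205  25  27  26  28  24  28  33  37  47  53  53  53  56  56  58  56  56  59  61  57  56  59  60  56  60  55  59  56  60  61  63  62  57  59  58  61  61  61  57  61  61  62  63  61
206  27  25  28  23  24  26  25  33  32  48  47  54  51  53  54  53  56  58  60  56  60  56  62  58  62  62  61  61  60  61  60  58  63  56  62  63  57  57  54  60  59  63  60  59
207  26  28  23  23  28  27  26  22  28  34  40  48  52  52  55  59  55  55  58  57  59  56  60  58  56  62  59  60  59  57  58  58  58  60  58  56  58  57  57  63  65  60  63  60
```

Run:
```python
from h import *
from scipy.optimize import least_squares
np.set_printoptions(precision=4,suppress=True)
s=observe(); i=camera_info('wrist')
cam=s['tcp_pos']+R.from_euler('xyz',s['orientation'],degrees=True).as_matrix()@i['T_tool_cam'][:3,3]
f=lambda x,y,z:O+x*X+y*Y+z*Z
C=[((-9,-9),(495.3,191)),((9,9),(519.5,188.5)),((-9,9),(508,198.7))]
E_={-1:[(496.9,180),(498.0,182),(498.9,184)],1:[(510,174),(511,176),(513,180),(513.8,182),(514.3,184)]}
def rodres(x,y0,z):
    out=[]
    for sg,pts in E_.items():
        L=[]
        for y in np.linspace(y0-.005,y0+.02,12):
            p=f(x,y,z); n=np.cross(Y,p-cam); n/=np.linalg.norm(n)
            L+= [[projw(p+.006*q*n,s) for q in(-1,1)]]
        L=np.array(L); k=np.argmax(L[:,:,0].mean(0)) if sg==1 else np.argmin(L[:,:,0].mean(0))
        l=L[:,k]; l=l[np.argsort(l[:,1])]
        out+=[np.interp(v,l[:,1],l[:,0])-u for u,v in pts]
    return out
for fixx in (None,.03):
  def res(q):
    x=q[0] if fixx is None else fixx
    r=[]
    for (dx,dz),uv in C: r+=list(projw(f(x+dx/1e3,q[1],q[2]+dz/1e3),s)-uv)
    return np.array(r+rodres(x+(q[4] if fixx is None else 0),q[1],q[3])+[ (q[1]-.111)*200,(q[4])*1e3,(x-.028)*300])
  o=least_squares(res,[.03,.111,.105,.105,0]); print('x,y,zhole,zbolt',o.x,'diff mm',1e3*(o.x[3]-o.x[2]),o.fun.round(1))
```

```text
x,y,zhole,zbolt [0.0303 0.1013 0.0963 0.098  0.    ] diff mm 1.7141768432640814 [-0.7  1.5  2.6 -2.3 -2.1  0.6  0.1 -0.1 -0.1  0.2  0.1 -0.2 -0.2  0.2
 -1.9  0.   0.7]Traceback (most recent call last):
  File "<stdin>", line 26, in <module>
    return func(*args, **kwargs)
    result = trf(vector_fun.fun, vector_fun.jac, x0, f0, J0, lb, ub, ftol, xtol,
                 gtol, max_nfev, x_scale, loss_function, tr_solver,
                 tr_options.copy(), verbose, callback=callback_wrapped)
    return trf_no_bounds(
        fun, jac, x0, f0, J0, ftol, xtol, gtol, max_nfev, x_scale,
        loss_function, tr_solver, tr_options, verbose, callback=callback)
    J = jac(x)
    self._update_jac()
    ~~~~~~~~~~~~~~~~^^
    self.J = self.jac_wrapped(xp_copy(self.x), f0=self.f)
             ~~~~~~~~~~~~~~~~^^^^^^^^^^^^^^^^^^^^^^^^^^^^
    J, dct = approx_derivative(
             ~~~~~~~~~~~~~~~~~^
        self.fun,
        ^^^^^^^^^
    ...<2 lines>...
        **self.finite_diff_options,
        ^^^^^^^^^^^^^^^^^^^^^^^^^^^
    )
    ^
    J, _nfev = _dense_difference(fun_wrapped, x0, f0, h,

[... 162 characters left out ...]
                            mf)
                             ^^^
    df = [f_eval - f0 for f_eval in f_evals]
                                    ^^^^^^^
    f = np.atleast_1d(self.fun(x, *self.args, **self.kwargs))
                      ~~~~~~~~^^^^^^^^^^^^^^^^^^^^^^^^^^^^^^
    return np.atleast_1d(self.fun(x))
                         ~~~~~~~~^^^
    return self.f(x, *self.args, **self.kwargs)
           ~~~~~~^^^^^^^^^^^^^^^^^^^^^^^^^^^^^^
  File "<stdin>", line 25, in res
  File "<stdin>", line 15, in rodres
  File "h.py", line 27, in projw
    i=camera_info('wrist'); Rt=R.from_euler('xyz',st['orientation'],degrees=True).as_matrix()
ValueError: time passes only in moves, steps and waits
```

The fit puts the bolt about 1.7 mm above the hole and through it, so clearance remains. I'll retry the push a little lower on the knob with small steps, watching the force.

```bash
python3 -m inch '[[0,0.5,0,1,1],[0,1,0,1,1],[0,1,0,1,1],[0,0,-0.8,0.4,1],[0,0,-1,0,1],[0,0,-1,0,1],[0,0,-1,0,1],[0,0,-1,0,0.3],[0,0,-0.2,0,0],[0,0,0,0,0]]'|grep -E 'tcp|ori'; python3 -m inch '[[0,0,0,-1,0],[0,0,0,-1,0],[0,0,0,-1,0],[0,0,0,-1,0],[0,0,0,-0.4,0],[0,0,0,0,0],[0,0,0,0,0]]'
```

```text
tcp_pos: [0.7134, 0.0293, 0.2177]
orientation: [180.0, -0.1, 6.2]
time: 30.7
tcp_pos: [0.7138, 0.0316, 0.1079]
orientation: [-180.0, -0.1, 6.4]
ft_force: [0.5, 0.2, -0.5]
grip_width: 0.0002
finger_force: 0.0
```

```bash
python3 -m inch '[[0,-0.5,-0.06,-0.24,0],[0,-0.6,-0.07,-0.2,0],[0,-0.6,-0.07,0,0],[0,-0.2,-0.02,0,0]]'; for i in 1 2 3 4; do python3 -m inch '[[0,-0.1,-0.01,0,0]]' | grep -E 'tcp|ft'; done
```

```text
time: 31.1
tcp_pos: [0.6654, 0.025, 0.0974]
orientation: [180.0, -0.1, 6.4]
ft_force: [-0.3, -0.5, 0.4]
grip_width: -0.0003
finger_force: 0.0
tcp_pos: [0.6639, 0.0248, 0.0973]
ft_force: [0.5, -0.9, 0.6]
tcp_pos: [0.6617, 0.0246, 0.0968]
ft_force: [0.2, -0.4, -0.1]
tcp_pos: [0.6588, 0.0242, 0.0961]
ft_force: [1.9, 0.6, 1.0]
tcp_pos: [0.6587, 0.0242, 0.0965]
ft_force: [12.5, 1.4, -7.0]
```

It stops at exactly the same place regardless of height: a hard stop. To tell the end stop from a block, I'll grip the knob and measure its total travel, drawing it back and then sending it home again.

```bash
python3 -m inch '[[0,0.4,0.04,0,0],[0,0.4,0.04,0.5,0],[50,0,0,1,0],[50,0,0,1,0],[50,-0.6,-0.07,0,0],[50,-0.6,-0.07,0,0],[50,-0.2,0,0,0],[50,0,0,0,0]]'; python3 -c "
from h import *
p=observe()['tcp_pos'];print(((np.array([.6426,.0241,.096])-p)/.025).round(2))"
```

```text
time: 32.3
tcp_pos: [0.6403, 0.0223, 0.1581]
orientation: [180.0, 0.0, 6.4]
ft_force: [-0.7, -0.1, 0.2]
grip_width: 0.0501
finger_force: 0.0
[ 0.09  0.07 -2.48]
```

```bash
python3 -m inch '[[50,0.09,0.07,-0.8,0],[50,0,0,-0.8,0],[50,0,0,-0.6,0],[50,0,0,-0.28,0],[50,0,0,0,0]]' 20; python3 -m inch '[[0,0,0,0,0],[0,0,0,0,0],[0,0,0,0,0],[0,0,0,0,0],[0,0,0,0,0]]' 20
```

```text
time: 32.8
tcp_pos: [0.6423, 0.024, 0.0949]
orientation: [-180.0, 0.1, 6.4]
ft_force: [-0.4, -1.4, -0.4]
grip_width: 0.0499
finger_force: 0.0
time: 33.3
tcp_pos: [0.6436, 0.0239, 0.0972]
orientation: [180.0, -0.1, 6.4]
ft_force: [0.4, -0.7, 4.9]
grip_width: 0.0139
finger_force: 20.4
```

```bash
python3 -m inch '[[0,0.2,0.02,0,0],[0,0.2,0.02,0,0],[0,0.2,0.02,0,0],[0,0.2,0.02,0,0]]' |grep -E 'tcp|ft|wid'; for i in 1 2 3 4 5; do python3 -m inch '[[0,0.1,0.01,0,0]]' | grep -E 'tcp|ft|wid'; done
```

```text
tcp_pos: [0.6631, 0.026, 0.0971]
ft_force: [-1.5, -1.0, 7.5]
grip_width: 0.0138
tcp_pos: [0.6659, 0.0264, 0.0971]
ft_force: [-2.5, -0.9, 7.2]
grip_width: 0.0138
tcp_pos: [0.6682, 0.0266, 0.0971]
ft_force: [-1.7, -0.7, 7.5]
grip_width: 0.0142
tcp_pos: [0.6706, 0.0269, 0.0971]
ft_force: [-1.5, -0.9, 7.3]
grip_width: 0.0141
tcp_pos: [0.6731, 0.0272, 0.0971]
ft_force: [-1.6, -0.6, 6.2]
grip_width: 0.0141
tcp_pos: [0.6735, 0.0272, 0.0969]
ft_force: [-13.5, -1.9, 15.7]
grip_width: 0.0141
```

Total travel is 29.9 mm, so the stop was the true end stop: the bolt had been fully home. It slides freely, so I'm sending it home again.

```bash
python3 -m inch '[[0,-0.15,-0.02,0,0],[0,-0.2,-0.02,0,0],[0,-0.2,-0.02,0,0],[0,-0.2,-0.02,0,0],[0,-0.2,-0.02,0,0]]' |grep -E 'tcp|ft|wid'; for i in 1 2 3; do python3 -m inch '[[0,-0.1,-0.01,0,0]]' | grep -E 'tcp|ft|wid'; done
```

```text
tcp_pos: [0.6526, 0.0249, 0.0971]
ft_force: [2.7, -0.8, 5.1]
grip_width: 0.014
tcp_pos: [0.65, 0.0246, 0.0972]
ft_force: [3.8, -1.5, 4.1]
grip_width: 0.0143
tcp_pos: [0.6478, 0.0243, 0.0972]
ft_force: [3.2, -0.5, 5.6]
grip_width: 0.0142
tcp_pos: [0.6454, 0.0241, 0.0971]
ft_force: [3.9, -0.4, 4.4]
grip_width: 0.0139
```

```bash
for i in 1 2; do python3 -m inch '[[0,-0.08,-0.01,0,0]]' | grep -E 'tcp|ft|wid'; done
```

```text
tcp_pos: [0.6435, 0.0238, 0.0971]
ft_force: [4.7, -0.1, 6.4]
grip_width: 0.0138
tcp_pos: [0.6435, 0.0238, 0.0974]
ft_force: [13.3, 0.6, -2.3]
grip_width: 0.0144
```

At the end stop (x 0.6435). Opening and lifting clear.

```bash
python3 -m inch '[[45,0,0,0,0],[45,0,0,0,0],[45,0,0,0,0],[45,0,0,0,0],[45,0,0,0.5,0],[45,0,0,1,0],[45,0,0,1,0],[45,0,0,1,0],[45,0.5,0,1,0],[45,0.5,0,1,0]]'; python3 -m inch '[[45,0.5,0,0.8,0],[45,0.5,0,0,0],[45,0.5,0,0,0],[45,0,0,0,0]]'|grep tcp; sed -i 's/scene6/scene6/' knob.py; python3 knob.py
```

```text
time: 36.2
tcp_pos: [0.6651, 0.0236, 0.2359]
orientation: [180.0, -0.0, 6.4]
ft_force: [1.0, -0.2, -0.0]
grip_width: 0.0451
finger_force: 0.0
tcp_pos: [0.7034, 0.0235, 0.2542]
score 0.8498188853263855 shift px [  6.2 -11. ]
0 [0. 0.]
0.02 [ 5.1 -8.8]
0.025 [  6.3 -11. ]
0.0275 [  6.9 -12.1]
0.03 [  7.5 -13.1]
```

The knob stands at the home position and the robot is clear. Handing in.

```bash
python3 -c "
from cell import *
print(close_job())"
```

```text
the job is handed in; nothing more can be done
None
```

I wound the crank clockwise to about 11.0 rad, slid the bolt through the strip's hole to its end stop, let go of the knob and handed the job in; twice while winding, the fingers jammed on the crank paddle (wrist force up to about 75 N, under the 120 N limit), and the bolt was drawn back and sent home once more to confirm its full 30 mm travel.

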